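# Reassemble the bench plane

## Task

Put the bench plane back together: lay the iron on the plane's sloping bed, cap-iron side up and cutting edge down at the mouth, and let it come down the bed until the end of its slot rests on the adjuster dog. Then lower the lever cap over the head of the screw, slide it down the bed until it is hooked fully under the head, and press its cam lever fully down to lock everything. Leave the glue bottle, the black stand housing, the sanding block and the brush where they are.

Things in the scene. Friction and masses are not known exactly. Their poses are not given: they have to be found in the camera images.
- plane: Steel bench plane 260 x 64 mm in a fixed wooden rest board 296 x 92 x 12 mm; it never moves. Origin: on the bench under the plane's mouth, on its centre line; x points to its rear handle, away from the robot to within 0.35 rad, y to the left, z up. Side walls 56 mm apart inside, highest (57 mm over the bench) at x = 0 to 30 mm, falling to 46 mm at x = 66 mm and 25 mm at x = 110 mm.
- plane_knob (a point): Top of the plane's round wooden front knob, 37 mm thick, 77 mm above the bench, 50 mm in front of the mouth; fixed.
- frog: The plane's bed, dark steel, 44 mm wide, fixed, rising at 40 degrees from the mouth towards the rear handle. Origin: at the mouth on the bed's surface line, 12 mm above the bench; x runs up the bed, y to the left, z square out of the bed (up and towards the front knob). Its surface is z = 0, from x = 20 to x = 145 mm.
- dog (a point): Middle of the upper edge of the adjuster dog's top: a fixed steel tab on the bed at x = 112 to 118 mm of the frog, 12 mm wide, 5 mm high. This point is at x = 118, z = 5 mm. The upper end of the iron's slot comes to rest against the dog's upper face; iron_centre is then at x = 96.5, y = 0, z = 3.25 mm of the frog.
- cap_screw (a point): Middle of the top of the lever-cap screw's head. The fixed screw stands square out of the bed at x = 80 mm of the frog: shank 7 mm thick, head 15 mm across and 5 mm thick, its underside 15 mm and its top 20 mm out of the bed. Axes as those of the frog.
- iron_centre (a point): Centre of the loose plane iron with its cap iron screwed on: a flat steel blade 185 x 50 x 6.5 mm, 0.3 kg. It lies cap-iron side (z) up on a fixed wooden bearer 150 x 28 x 22 mm, overhanging it all round; x points from the bevelled cutting edge to the upper end, y across. On the sloping bed it slides down by itself when let go.
- iron_slot_end (a point): Middle of the upper end of the slot through the iron, half-way through its thickness, 21.5 mm from iron_centre towards the iron's upper end, whose corners are clipped. The slot is 21 mm wide and 68 mm long and passes over the screw's head. Axes as those of the iron.
- cap_centre (a point): Centre of the loose steel lever cap, 136 x 52 x 13 mm, 0.29 kg, lying on a second such bearer. The point is 7 mm above its flat underside; x points from the lip (67 mm away) to the lever end (69 mm), y across, z out of its upper side. Side walls to grip, 52 mm over both, 12 mm high, from x = -34 to 69 mm. Fitted on the iron it lies at x = 91, z = 13.5 mm of the frog, 15.5 once locked.
- keyhole (a point): Middle of the wide hole of the lever cap's keyhole, 22 mm wide and 24 mm long, at the upper side of the cap's 4 mm thick web, 36 mm from cap_centre towards the lip. The screw's head passes through it. Axes as those of the cap.
- keyhole_end (a point): Middle of the end of the keyhole's narrow slot (9.5 mm wide, which the screw's head cannot pass), 7.5 mm from cap_centre towards the lip. The slot runs from the wide hole up to here; hooked fully, the screw's shank touches this end. The web then has 1.5 mm of play under the head until the lever is pressed.
- cam_lever (a joint): Angle of the lever cap's cam lever (rad): 0 = fully down, lying along the cap with its free end pointing up the bed; it starts raised, at 1.3 to 1.5, about square to the cap, and stays where it is left. Near the end of its travel the cam presses on the iron and the lever resists; swinging it over can draw the cap a few mm up the bed.
- cam_lever_pivot (a point): Middle of the cam lever's pivot, which runs across the cap 51 mm from cap_centre towards the lever end, at the height of cap_centre. The lever is 24 mm wide and its free end 44 mm from the pivot. Axes as those of the cap.
- cam_lever_tip (a point): On the lever's upper face (the face towards the lip while the lever is raised), 40 mm from the pivot, in the middle of its width.
- glue_bottle: Upright glue bottle, 47 mm across, 146 mm tall; bystander. Origin under its centre.
- housing: Black stand housing with a sloped plate, 142 x 68 x 82 mm; bystander. Origin under its centre.
- sanding_block: Sanding block 58 x 91 x 34 mm; bystander. Origin under its centre.
- brush: Flat brush, 36 x 188 x 12 mm, lying on the bench; bystander. Origin under its centre.
- fixture_handle (a point): Top of the upright red handle of a drilling fixture (144 x 170 mm foot) that stands fixed on the bench behind the bearers, 210 mm above the bench; it plays no part, but carried things must clear it.

How it is judged:
On the way, in this order (a step that is already met when the one before it is completed fails the run):
1. the iron lies flat on the bed with its slot end on the dog, before the lever cap is over it (x of iron_centre in the frame of frog between 0.0935 and 0.1005 m and y of iron_centre in the frame of frog between -0.006 and 0.006 m and z of iron_centre in the frame of frog below 0.0055 m and angle between the z axis of iron_centre and the z axis of frog, either way round below 0.06 rad and distance between cap_centre and iron_centre above 0.08 m), for 0.2 s.
2. the lever cap lies on the iron, hooked fully under the screw's head (x of cap_centre in the frame of frog between 0.088 and 0.0955 m and y of cap_centre in the frame of frog between -0.005 and 0.005 m and z of cap_centre in the frame of frog below 0.017 m and angle between the z axis of cap_centre and the z axis of frog, either way round below 0.07 rad), for 0.2 s.
3. the cam lever is pressed fully down (value of joint cam_lever below 0.12 rad), for 0.2 s.
At the end, for the whole second after the job is handed in: The cam lever is down (under 0.12 rad); the iron lies flat on the bed (within 2 mm and 0.06 rad) with its slot end within 4 mm of the dog; the lever cap lies over it (within 0.08 rad), hooked under the screw's head to within 8 mm of the slot's end and 5 mm sideways (value of joint cam_lever below 0.12 rad and x of iron_centre in the frame of frog between 0.0935 and 0.1005 m and y of iron_centre in the frame of frog between -0.006 and 0.006 m and z of iron_centre in the frame of frog below 0.0055 m and angle between the z axis of iron_centre and the z axis of frog, either way round below 0.06 rad and x of cap_centre in the frame of frog between 0.088 and 0.099 m and y of cap_centre in the frame of frog between -0.005 and 0.005 m and z of cap_centre in the frame of frog below 0.0185 m and angle between the z axis of cap_centre and the z axis of frog, either way round below 0.08 rad); the robot touches nothing.
It fails at once if the glue bottle is knocked over or moved by more than 4 cm (angle between glue_bottle's own z axis and vertical above 0.5 rad or distance of glue_bottle from where it was at the start of the episode above 0.04 m).
It fails at once if the black stand housing, the sanding block or the brush is moved by more than 4 cm (distance of any of housing, sanding_block, brush from where it was at the start of the episode above 0.04 m).
It also fails if it takes over 64 s, if anything falls off the work surface, if the arm or the gripper's body presses on something with over 40 N, if the wrist force passes 120 N, or if a joint passes its speed limit or range.

## Robot

A 6-joint arm with a two-finger parallel gripper is mounted at the origin on a cart in front of the work surface, level with it; the furniture and walls round the work are solid. World frame = base frame: x ahead of the robot, y to its left, z up, the work surface at z = 0. Lengths are in m, angles in rad, forces in N, time in s.
With the tool pointing down it reaches from about 0.325 to 0.9 m from the base axis. Payload 6.1 kg.
Tool frame: the origin (TCP) lies midway between the tips of the shut fingers; the grasp point (between the pads) lies 19 mm behind it; x points along the fingers, y is the direction in which the jaws open and shut, and the axes are right-handed (so a half turn about x gives the same grasp; the last joint's range is limited). The gripper opens to 85 mm and grips with 20 to 120 N. Pads are 22 mm wide; open, the fingers measure 114 mm over their backs; the gripper's body (76 mm by 85 mm) begins 54 mm behind the grasp point. The pads swing forward as they close: fully open they stand 13 mm farther back than shut.
Start: joints at [-0.832, 0.22, 1.526, -0, 1.395, -0.126], TCP at [0.476, -0.405, 0.197] pointing down, gripper open.
Joint ranges: [-2.98, 2.98], [-0.91, 2.08], [0.09, 2.57], [-1.24, 4.39], [0.2, 2.65], [-2.68, 2.68]. Speed limits (rad/s): [2.57, 2.57, 3.01, 3.14, 3.14, 3.14].

## Interface

Orientations are given as a unit quaternion [x, y, z, w].
In Python, from rig import ctrl gives the robot as it stands.
- The arm moves only by the tool servo_tool, never from a script. Its argument "targets" is a list that holds one entry, the list of rows, each a list of 5 numbers: the opening in per cent of the stroke, from 0 (shut) to 100 (fully open), then the shift along the tool's x, y, z in mm, then the turn about the tool's x in rad. A call has 1 to 20 rows; each row shifts and turns the commanded pose from where the row before left it, along the tool's axes as they then stand; what a row does not reach is not made up. A row lasts 1/10 s, in which the tool goes at most 50 mm and 8.59 degrees, less where a joint would pass 70% of its speed; a pose out of reach is approached as far as the arm can. A call is refused whole if a number of a shift passes 50 or a number of a turn 0.15, either way. A call with a gripper value outside its range is refused whole. The fingers move at their own pace and stop on an object; the grip force is fixed at half the most. Time passes only in rows, so rows that do not move let the fingers close. It gives the time, the measured TCP pose, the force and the opening at its end, in the units of the state.
- ctrl.state(): the state, without advancing time (a new reading comes with each control period).
- ctrl.grab_frame(name): name is "scene" or "top" or "wrist"; returns a dict with "frame" (384x512x3 uint8, red, green, blue), "fovy" (degrees; the focal length in pixels is half the picture's height over the tangent of half this angle, whatever the lens; pixels are square), "cx", "cy" (the principal point, pixels), "view" (4x4, takes a point from world to camera coordinates). Camera axes: x right, y down, z forward; pixel columns grow to the right and rows downward; lengths in m; the calibration is good to about 2 mm. A picture is of the moment at which its call begins. There is no depth.
- ctrl.close_job(): hands the job in, once; it reports no verdict.
The state is a dict: "time": time; "joint_positions": joint angles; "dq": joint speeds; "effort": joint torques, N m; "position": TCP position; "orientation": TCP orientation; "contact_force": force on the tool from outside, world axes, zero at the start; "torque": the same for the moment, N m; "finger_gap": opening from 0.0 (shut) to 1.0 (fully open).
Only numpy, scipy, OpenCV 4.12 (cv2) and the standard library are available. Lean on these libraries where they do the work, as an engineer would, in place of code of your own. Each camera call takes 0.05 s, during which the arm holds its last target.

## Working session

There is one attempt and no reset: what is moved stays moved. The work goes in short steps, Python scripts to look and compute and a tool call to move; the robot and the scene stay as the last step left them, time stands still between calls to the robot, and variables do not carry over. Pictures are saved under pics/ and viewed, and the job is handed in when it is done.

Besides the shell and the picture viewer there is one more tool, called after "Emit:" as name([rows], argument=value, ...), one row to a line, values as JSON. servo_tool: Moves the arm, as the interface text tells. Its arguments: {"type":"object","properties":{"targets":{"type":"array"}},"required":["targets"]}

```bash
ls; mkdir -p pics
python3 - <<'E'
from rig import ctrl
import cv2
s=ctrl.state(); print(s)
for n in ["scene","top","wrist"]:
    f=ctrl.grab_frame(n); cv2.imwrite(f"pics/{n}0.png",f["frame"][:,:,::-1]); print(n,f["fovy"],f["cx"],f["cy"],f["view"].round(4).tolist() if hasattr(f["view"],"round") else f["view"])
E
```

```text
pics
{'time': 0.0, 'joint_positions': array([-8.32094986e-01,  2.21238398e-01,  1.52763915e+00,  2.66663521e-05,
        1.39467800e+00, -1.26094292e-01]), 'dq': array([-0.00082064, -0.00052015, -0.00063411,  0.00145654,  0.001797  ,
       -0.0026951 ]), 'effort': array([-1.39510012e-03, -4.96896029e+01, -3.89398992e+01, -5.64704478e-04,
        1.08772516e-02,  1.55599292e-05]), 'position': array([ 0.47514846, -0.40498566,  0.19607686]), 'orientation': array([-0.64182716, -0.29697532,  0.64222799, -0.29564635]), 'contact_force': array([ 0.8199044 ,  0.01164049, -0.54301068]), 'torque': array([-0.04910584,  0.05451887, -0.02096013]), 'finger_gap': 1.0005776099721015}
scene 48.44554498925579 259.36448444107793 197.8929400053112 [[0.7725, -0.6348, -0.018, -0.4368], [-0.3749, -0.4329, -0.8198, 0.3548], [0.5126, 0.64, -0.5724, 1.3373], [0.0, 0.0, 0.0, 1.0]]
top 53.28014156086208 255.76283252726824 188.88487221101315 [[-0.031, -0.9995, 0.0003, 0.0227], [-0.9764, 0.0302, -0.214, 0.5971], [0.2138, -0.0069, -0.9768, 1.5428], [0.0, 0.0, 0.0, 1.0]]
wrist 63.097182793389884 256.0306669430936 191.965991004005 [[0.762, -0.6475, -0.0023, -0.6227], [-0.6171, -0.7274, 0.3002, -0.0399], [-0.196, -0.2273, -0.9539, 0.3797], [0.0, 0.0, 0.0, 1.0]]
```

View pics/scene0.png

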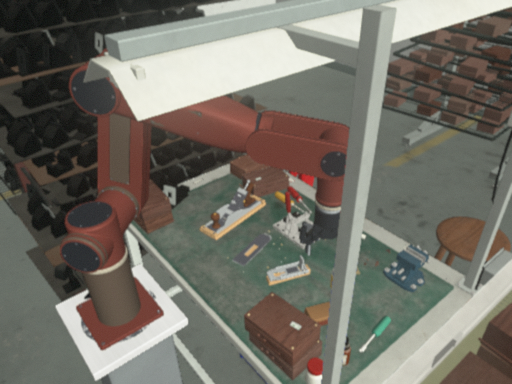

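View pics/top0.png

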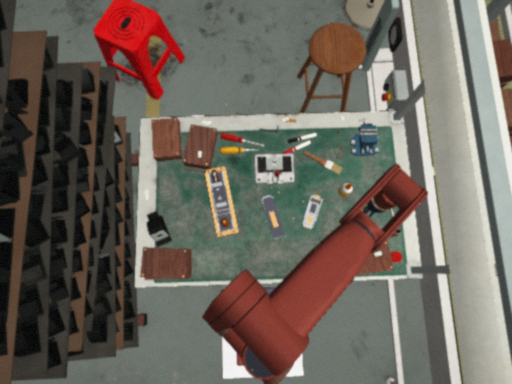

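View pics/wrist0.png

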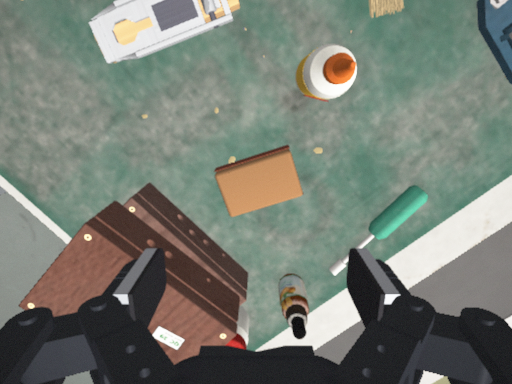

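```bash
cat > h.py <<'E'
from rig import ctrl
import cv2, numpy as np
from scipy.spatial.transform import Rotation as R
def grab(n,save=None):
    f=ctrl.grab_frame(n)
    f["view"]=np.array(f["view"])
    if save: cv2.imwrite(f"pics/{save}.png",f["frame"][:,:,::-1])
    f["f"]=f["frame"].shape[0]/2/np.tan(np.radians(f["fovy"])/2)
    return f
def ray(f,u,v):
    d=np.array([(u-f["cx"])/f["f"],(v-f["cy"])/f["f"],1.])
    V=f["view"];Rm=V[:3,:3];o=-Rm.T@V[:3,3]
    return o,Rm.T@d
def onz(f,u,v,z):
    o,d=ray(f,u,v); return o+d*(z-o[2])/d[2]
def proj(f,p):
    V=f["view"];c=V[:3,:3]@np.array(p)+V[:3,3]
    return f["cx"]+f["f"]*c[0]/c[2],f["cy"]+f["f"]*c[1]/c[2]
def crop(f,x0,y0,x1,y1,k,name):
    im=f["frame"][y0:y1,x0:x1,::-1]
    cv2.imwrite(f"pics/{name}.png",cv2.resize(im,None,fx=k,fy=k,interpolation=cv2.INTER_CUBIC))
def st():
    s=ctrl.state(); print("t",round(s["time"],2),"p",s["position"].round(4),"R",R.from_quat(s["orientation"]).as_matrix().round(3).tolist(),"q",s["joint_positions"].round(3),"F",s["contact_force"].round(1),"gap",round(s["finger_gap"],3)); return s
E
python3 - <<'E'
from h import *
f=grab("top"); crop(f,195,140,355,260,5,"topc"); print(f["f"])
st()
for u,v in [(222,200),(273,217),(313,211)]: print(onz(f,u,v,0.03))
E
```

```text
382.74631675773713
t 0.2 p [ 0.4753 -0.4052  0.1965] R [[-0.001, 0.761, -0.649], [0.001, -0.649, -0.761], [-1.0, -0.001, -0.0]] q [-0.832  0.221  1.527  0.     1.395 -0.126] F [ 0.3 -0.8 -0.4] gap 1.004
[0.56099962 0.14939296 0.03      ]
[ 0.48127499 -0.06504834  0.03      ]
[ 0.50162849 -0.23555873  0.03      ]
```

View pics/topc.png

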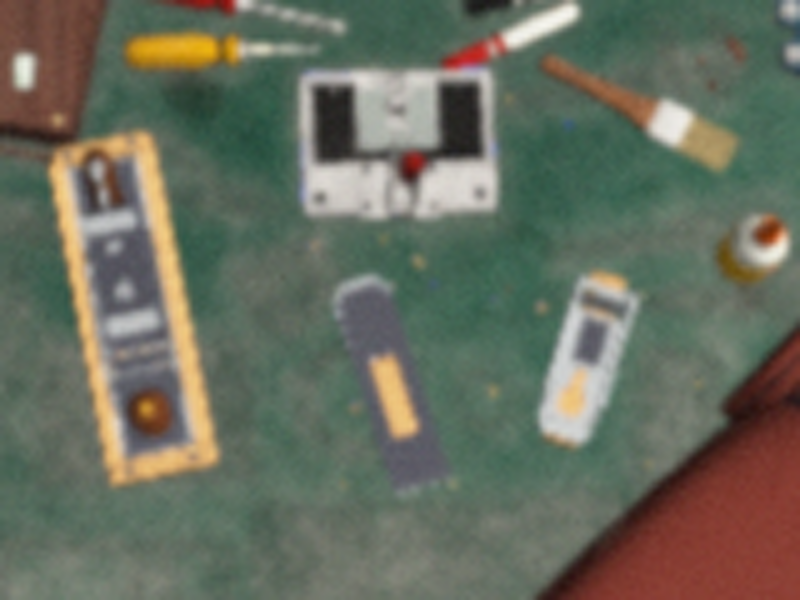

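Run:
```python
from h import *
s=st(); f=grab("wrist"); V=f["view"]; o=-V[:3,:3].T@V[:3,3]
T=R.from_quat(s["orientation"]).as_matrix()
print("cam in tool",T.T@(o-s["position"])); print("cam axes in tool (cols: right,down,fwd)",(T.T@V[:3,:3].T).round(3).tolist())
f=grab("top")
for n,u,v,z in [("ironTop",195+365/5,140+285/5,.028),("ironEdge",195+425/5,140+485/5,.028),("capTop",195+610/5,140+285/5,.03),("capLip",195+568/5,140+437/5,.03),("knob",195+150/5,140+412/5,.077),("plTop",195+100/5,140+140/5,.012),("plBot",195+163/5,140+470/5,.012),("handle",195+412/5,140+165/5,.21),("fixbl",195+305/5,140+213/5,.0),("bottle",195+770/5,140+230/5,.14)]:
    print(n,onz(f,u,v,z).round(3))
```

```text
t 0.2 p [ 0.4753 -0.4052  0.1965] R [[-0.001, 0.761, -0.649], [0.001, -0.649, -0.761], [-1.0, -0.001, -0.0]] q [-0.832  0.221  1.527  0.     1.395 -0.126] F [ 0.3 -0.8 -0.4] gap 1.004
cam in tool [-0.17651181 -0.00126506 -0.0769309 ]
cam axes in tool (cols: right,down,fwd) [[0.001, -0.3, 0.954], [1.0, 0.002, 0.0], [-0.002, 0.954, 0.3]]
ironTop [ 0.568 -0.047  0.028]
ironEdge [ 0.396 -0.091  0.028]
capTop [ 0.561 -0.256  0.03 ]
capLip [ 0.433 -0.213  0.03 ]
knob [0.458 0.134 0.077]
plTop [0.708 0.18  0.012]
plBot [0.417 0.129 0.012]
handle [ 0.626 -0.08   0.21 ]
fixbl [0.64  0.002 0.   ]
bottle [ 0.581 -0.369  0.14 ]
```

Emit:
servo_tool([
  [[100,-35,0,0,0],[100,-35,0,0,0],[100,-34,0,0,0],[100,0,-20,-35,0],[100,0,-20,-35,0],[100,0,-20,-35,0],[100,0,-20,-35,0],[100,0,-20,-35,0],[100,0,-20,-35,0],[100,0,-20,-35,0],[100,0,-20,-35,0],[100,0,-20,-32,0],[100,0,0,0,0.13],[100,0,0,0,0.13],[100,0,0,0,0.13],[100,0,0,0,0.13],[100,0,0,0,0.13],[100,0,0,0,0],[100,0,0,0,0]],
])

```text
time: 2.2
position: [0.541, -0.0513, 0.3012]
orientation: [-0.703, -0.077, 0.703, -0.077]
contact_force: [-0.1, 1.1, -0.0]
finger_gap: 1.0
```

Run:
```python
from h import *
st(); f=grab("wrist","w1"); 
import pickle; pickle.dump(f,open("w1.pkl","wb"))
cv2.imwrite("pics/w1b.png",cv2.resize(f["frame"][:,:,::-1],(800,600),interpolation=cv2.INTER_CUBIC))
```

```text
t 2.2 p [ 0.541  -0.0513  0.3012] R [[-0.0, 0.217, -0.976], [0.0, -0.976, -0.217], [-1.0, -0.0, 0.0]] q [-0.24  -0.024  1.597  0.     1.569  1.113] F [-0.1  1.1 -0. ] gap 1.0
```

View pics/w1b.png

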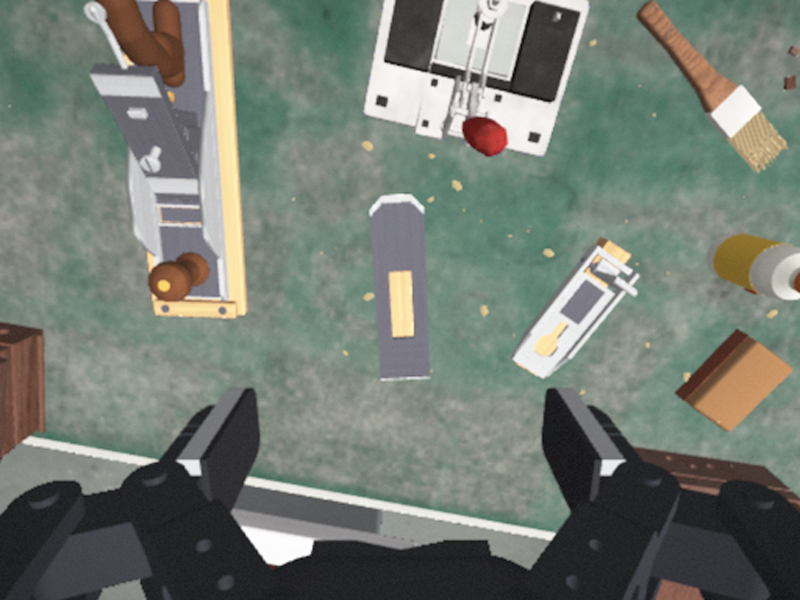

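Run:
```python
from h import *
import pickle; f=pickle.load(open("w1.pkl","rb"))
im=f["frame"]; hsv=cv2.cvtColor(im,cv2.COLOR_RGB2HSV)
def find(mask,roi,z,n):
    m=np.zeros(mask.shape,np.uint8); x0,y0,x1,y1=roi; m[y0:y1,x0:x1]=mask[y0:y1,x0:x1].astype(np.uint8)
    c=max(cv2.findContours(m,cv2.RETR_EXTERNAL,cv2.CHAIN_APPROX_NONE)[0],key=cv2.contourArea)
    P=np.array([onz(f,u,v,z)[:2]*1000 for u,v in c[:,0,:]],np.float32)
    r=cv2.minAreaRect(P); print(n,cv2.contourArea(c),r); b=cv2.boxPoints(r); print(b.round(1).tolist())
    return c
H,S,Vv=[hsv[...,i].astype(int) for i in range(3)]
print(im[200,245],hsv[200,245],im[190,256],im[130,300],im[190,372],im[205,350])
iron=(S<60)
c1=find(~((H>50)&(H<95)&(S>45)),(225,120,285,248),.0285,"iron")
c2=find((H<40)&(S>70)&(Vv>120),(240,165,272,225),.022,"slot")
c3=find(~((H>50)&(H<95)&(S>45)),(320,145,412,245),.03,"cap")
o=im[:,:,::-1].copy(); cv2.drawContours(o,[c1,c2,c3],-1,(0,0,255),1)
cv2.imwrite("pics/det1.png",cv2.resize(o[110:260,215:425],None,fx=3.8,fy=3.8,interpolation=cv2.INTER_NEAREST))
```

```text
[123 120 133] [127  25 133] [253 234 176] [104 135 119] [124 124 133] [238 238 239]
iron 6301.5 ((483.20623779296875, -60.67817687988281), (197.95030212402344, 94.07039642333984), 12.591238021850586)
[[376.3999938964844, -36.400001525878906], [396.8999938964844, -128.1999969482422], [590.0999755859375, -85.0], [569.5, 6.800000190734863]]
slot 540.0 ((471.1090393066406, -66.81566619873047), (67.43717956542969, 21.676279067993164), 15.391279220581055)
[[435.70001220703125, -65.30000305175781], [441.5, -86.19999694824219], [506.5, -68.30000305175781], [500.70001220703125, -47.400001525878906]]
cap 5863.0 ((508.2900390625, -239.1251678466797), (157.0150909423828, 136.6443634033203), 12.597596168518066)
[[416.79998779296875, -189.60000610351562], [446.6000061035156, -322.8999938964844], [599.7999877929688, -288.70001220703125], [570.0, -155.3000030517578]]
```

View pics/det1.png

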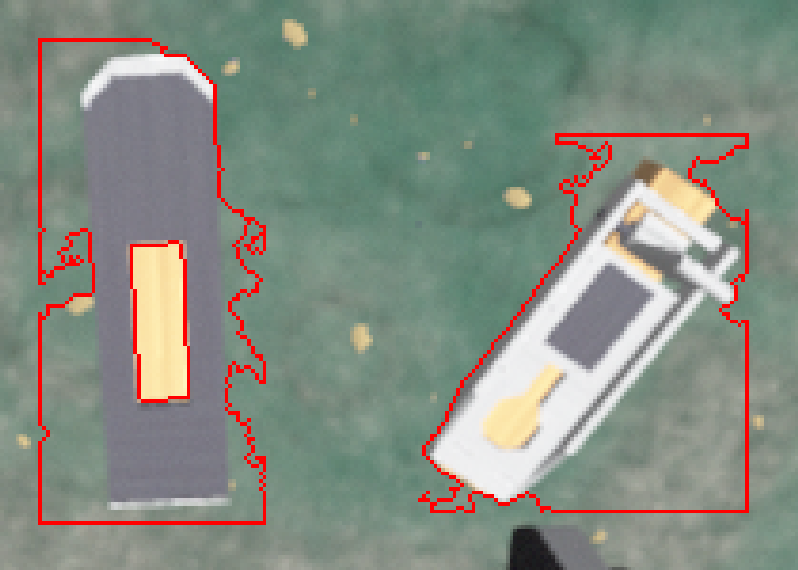

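```bash
cat >> h.py <<'E'
def rect(f,mask,roi,z,n):
    m=np.zeros(mask.shape,np.uint8); x0,y0,x1,y1=roi; m[y0:y1,x0:x1]=mask[y0:y1,x0:x1].astype(np.uint8)
    m=cv2.morphologyEx(m,cv2.MORPH_OPEN,np.ones((2,2),np.uint8))
    c=max(cv2.findContours(m,cv2.RETR_EXTERNAL,cv2.CHAIN_APPROX_NONE)[0],key=cv2.contourArea)
    P=np.array([onz(f,u+.0,v+.0,z)[:2]*1000 for u,v in c[:,0,:]],np.float32)
    r=cv2.minAreaRect(P); print(n,cv2.contourArea(c),np.round(r[0],1),np.round(r[1],1),round(r[2],2)); print(cv2.boxPoints(r).round(1).tolist())
    return c,P
def hsvs(f):
    h=cv2.cvtColor(f["frame"],cv2.COLOR_RGB2HSV); return [h[...,i].astype(int) for i in range(3)]
E
python3 - <<'E'
from h import *
import pickle; f=pickle.load(open("w1.pkl","rb")); H,S,V=hsvs(f)
c1,P=rect(f,(H>110)&(H<145)&(S>12)|(S<14)&(V>200),(225,120,285,248),.0285,"iron")
c2,_=rect(f,(S<22)&(V>150),(320,145,412,245),.029,"cap")
c3,_=rect(f,(H>110)&(H<145)&(S>12)&(V<160),(355,170,392,212),.026,"capwin")
im=f["frame"]; o=im[:,:,::-1].copy(); cv2.drawContours(o,[c1,c2,c3],-1,(0,0,255),1)
cv2.imwrite("pics/det2.png",cv2.resize(o[110:260,215:425],None,fx=3.8,fy=3.8,interpolation=cv2.INTER_NEAREST))
E
```

```text
iron 3558.0 [483.8 -64.6] [184.9  48.7] 15.83
[[388.20001220703125, -66.4000015258789], [401.3999938964844, -113.19999694824219], [579.4000244140625, -62.70000076293945], [566.0999755859375, -15.899999618530273]]
cap 2751.5 [ 493.8 -238.4] [ 62.4 137. ] 69.2
[[418.70001220703125, -243.1999969482422], [546.7999877929688, -291.8999938964844], [568.9000244140625, -233.60000610351562], [440.8999938964844, -184.89999389648438]]
capwin 328.5 [ 511.7 -238.8] [22.6 38.5] 69.27
[[489.70001220703125, -242.60000610351562], [525.7000122070312, -256.20001220703125], [533.7000122070312, -235.10000610351562], [497.70001220703125, -221.5]]
```

View pics/det2.png

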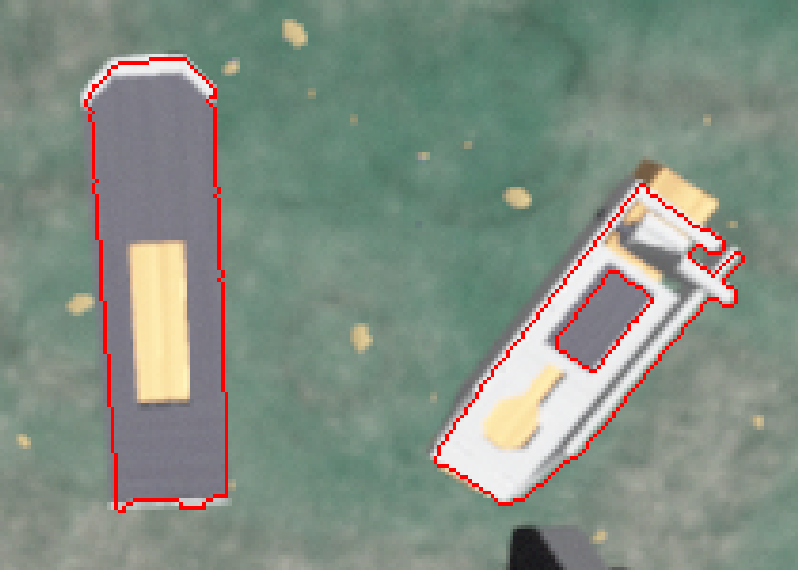

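Emit:
servo_tool([
  [[100,0,-3,30,-0.056],[100,10,0,29,0],[100,40,0,0,0],[100,40,0,0,0],[100,40,0,0,0],[100,40,0,0,0],[100,35,0,0,0],[100,30,0,0,0],[100,25,0,0,0],[100,20,0,0,0],[100,13,0,0,0],[100,0,0,0,0],[100,0,0,0,0],[0,0,0,0,0],[0,0,0,0,0],[0,0,0,0,0],[0,0,0,0,0],[0,0,0,0,0],[0,0,0,0,0],[0,0,0,0,0]],
])

```text
time: 4.25
position: [0.4831, -0.0625, 0.0082]
orientation: [-0.701, -0.095, 0.701, -0.095]
contact_force: [0.3, -1.0, -0.2]
finger_gap: -0.004
```

Run:
```python
from h import *
st(); f=grab("wrist"); 
cv2.imwrite("pics/w2b.png",cv2.resize(f["frame"][:,:,::-1],(800,600),interpolation=cv2.INTER_CUBIC))
```

```text
t 4.25 p [ 0.4831 -0.0625  0.0082] R [[-0.0, 0.268, -0.964], [0.0, -0.964, -0.268], [-1.0, -0.0, 0.0]] q [-0.291  0.124  2.025  0.     0.992  1.009] F [ 0.3 -1.  -0.2] gap -0.004
```

View pics/w2b.png

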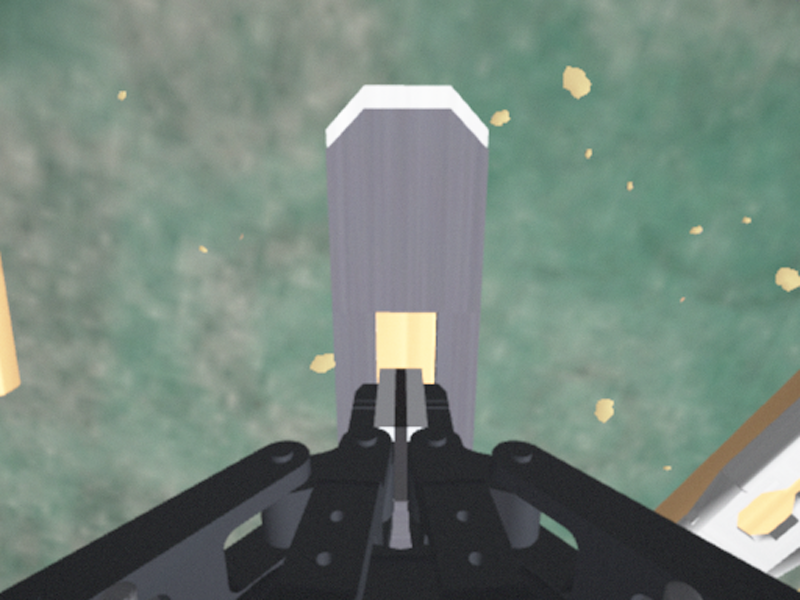

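Run:
```python
from h import *
s=st(); f=grab("wrist","w2"); p=s["position"]
for dz in [0,.019,.04,.06]: print(dz,np.array(proj(f,p+[0,0,dz]))*1.5625)
H,S,V=hsvs(f)
V4=f["view"]; print("cam",-V4[:3,:3].T@V4[:3,3])
g=grab("scene"); crop(g,200,180,350,300,5,"sc2")
```

```text
t 4.3 p [ 0.4831 -0.0625  0.0082] R [[-0.0, 0.268, -0.964], [0.0, -0.964, -0.268], [-1.0, -0.0, 0.0]] q [-0.291  0.124  2.025  0.     0.992  1.009] F [0.2 0.8 0.5] gap 0.003
0 [402.91608639 349.97475076]
0.019 [403.22709017 371.32884293]
0.04 [403.65649434 400.8125239 ]
0.06 [404.18478327 437.08581506]
cam [ 0.55614126 -0.04087658  0.18467774]
```

View pics/sc2.png

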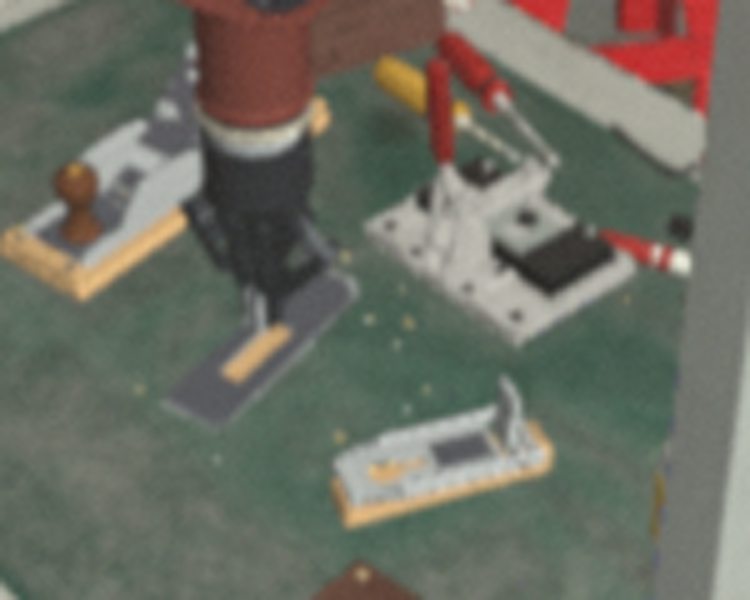

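Run:
```python
from h import *
s=st(); p=s["position"]; g=grab("scene"); f=grab("wrist"); t=grab("top")
T=R.from_quat(s["orientation"]).as_matrix()
for dx in [0,-.01,-.02,-.03,-.04]:
  for dz in [-.011,.011]:
    q=p+T@[dx,0,dz]
    a=np.array(proj(g,q)); print(dx,dz,(a-[200,180])*5, np.array(proj(f,q))*1.5625)
```

```text
t 4.4 p [ 0.4831 -0.0625  0.0082] R [[-0.0, 0.268, -0.964], [0.0, -0.964, -0.268], [-1.0, -0.0, 0.0]] q [-0.291  0.124  2.025 -0.     0.992  1.009] F [-0.  -0.9 -0.2] gap -0.0
0 -0.011 [272.38500402 349.86765804] [403.08480235 323.65462891]
0 0.011 [254.55890851 366.95867291] [402.89033812 375.55370119]
-0.01 -0.011 [272.04657032 339.48756765] [403.25389506 333.15065194]
-0.01 0.011 [254.15043128 356.54315271] [403.04336422 387.38621304]
-0.02 -0.011 [271.7056149  329.03013341] [403.44209072 343.71947083]
-0.02 0.011 [253.73888113 346.04927815] [403.21302699 400.50513052]
-0.03 -0.011 [271.36210946 318.49448765] [403.6528203 355.5537651]
-0.03 0.011 [253.32422326 335.47616171] [403.40219545 415.1322957 ]
-0.04 -0.011 [271.01602528 307.87974964] [403.89038874 368.89529425]
-0.04 0.011 [252.90642233 324.82290242] [403.61443853 431.54367083]
```

Run:
```python
from h import *
import pickle; f=pickle.load(open("w1.pkl","rb"))
# camera in tool const
s=st(); g=grab("wrist"); T=R.from_quat(s["orientation"]).as_matrix()
V=g["view"]
p1=np.array([.541,-.0513,.3012]); T1=np.array([[0,.217,-.976],[0,-.976,-.217],[-1,0,0]])
for dx in [0,-.013,-.03,-.05]:
  for y in [-.0425,.0425]:
    for z in [-.011,.011]: print(dx,y,z,np.array(proj(f,p1+T1@[dx,y,z]))*1.5625)
```

```text
t 4.55 p [ 0.4831 -0.0625  0.0082] R [[-0.0, 0.268, -0.964], [0.0, -0.964, -0.268], [-1.0, -0.0, 0.0]] q [-0.291  0.124  2.025 -0.     0.992  1.009] F [-0.2  0.8 -0.6] gap 0.001
0 -0.0425 -0.011 [292.46701126 323.36878551]
0 -0.0425 0.011 [296.05999937 375.28285013]
0 0.0425 -0.011 [513.4650026  323.58204502]
0 0.0425 0.011 [509.54872292 375.47446171]
-0.013 -0.0425 -0.011 [284.87635036 335.90080454]
-0.013 -0.0425 0.011 [288.98953224 390.89512278]
-0.013 0.0425 -0.011 [521.48778087 336.12527524]
-0.013 0.0425 0.011 [517.01377288 391.0951523 ]
-0.03 -0.0425 -0.011 [273.16670163 355.23318449]
-0.03 -0.0425 0.011 [278.1485465 414.8330638]
-0.03 0.0425 -0.011 [533.8633921  355.47395166]
-0.03 0.0425 0.011 [528.45921569 415.04485415]
-0.05 -0.0425 -0.011 [255.9226681  383.70271558]
-0.05 -0.0425 0.011 [262.3282957  449.76570182]
-0.05 0.0425 -0.011 [552.08673449 383.96527617]
-0.05 0.0425 0.011 [545.16036099 449.99216524]
```

Emit:
servo_tool([
  [[100,0,0,0,0],[100,0,0,0,0],[100,0,0,0,0],[100,0,0,0,0],[100,0,0,0,0],[100,0,0,0,0],[100,10,0,0,0],[100,10,0,0,0],[100,6,0,0,0],[100,4,0,0,0],[100,4,0,0,0],[100,4,0,0,0],[100,0,0,0,0]],
])

```text
time: 5.9
position: [0.4828, -0.0624, -0.0303]
orientation: [-0.7, -0.096, 0.701, -0.095]
contact_force: [-0.3, -0.2, 0.4]
finger_gap: 0.998
```

Run:
```python
from h import *
st(); f=grab("wrist"); 
cv2.imwrite("pics/w3b.png",cv2.resize(f["frame"][:,:,::-1],(800,600),interpolation=cv2.INTER_CUBIC))
g=grab("scene"); crop(g,200,180,350,300,5,"sc3")
```

```text
t 5.9 p [ 0.4828 -0.0624 -0.0303] R [[-0.001, 0.268, -0.964], [0.0, -0.964, -0.268], [-1.0, -0.0, 0.001]] q [-0.291  0.196  2.035  0.     0.912  1.009] F [-0.3 -0.2  0.4] gap 0.998
```

View pics/w3b.png

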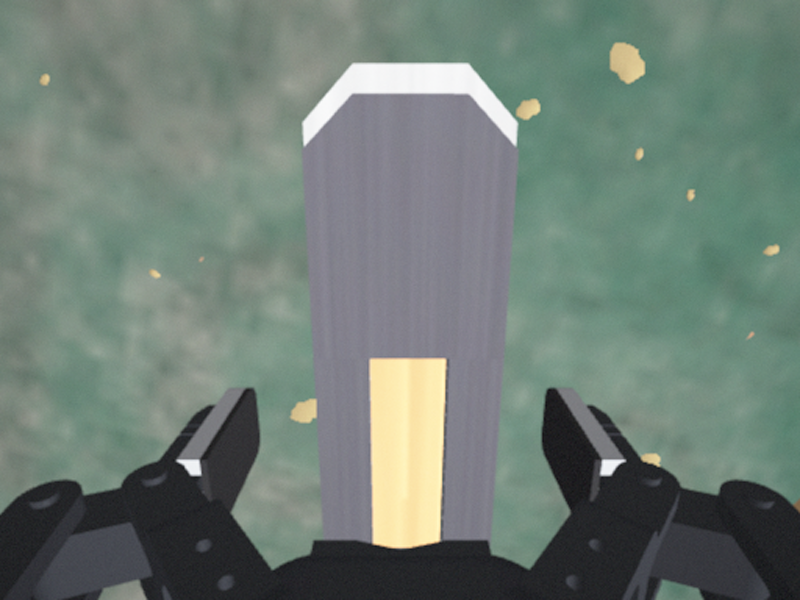

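View pics/sc3.png

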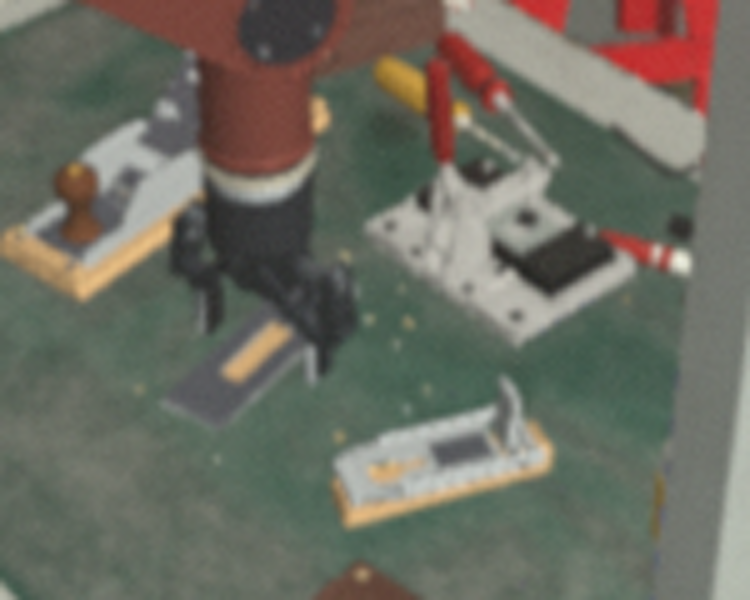

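Emit:
servo_tool([
  [[0,0,0,0,0],[0,0,0,0,0],[0,0,0,0,0],[0,0,0,0,0],[0,0,0,0,0],[0,0,0,0,0],[0,0,0,0,0]],
])

```text
time: 6.7
position: [0.4837, -0.0628, -0.0291]
orientation: [0.701, 0.095, -0.7, 0.096]
contact_force: [-1.2, -0.3, 5.4]
finger_gap: 0.567
```

Run:
```python
from h import *
st(); f=grab("wrist"); 
cv2.imwrite("pics/w4b.png",cv2.resize(f["frame"][:,:,::-1],(800,600),interpolation=cv2.INTER_CUBIC))
```

```text
t 6.7 p [ 0.4837 -0.0628 -0.0291] R [[0.001, 0.267, -0.964], [-0.0, -0.964, -0.267], [-1.0, 0.001, -0.001]] q [-0.291  0.194  2.034 -0.     0.913  1.009] F [-1.2 -0.3  5.4] gap 0.567
```

View pics/w4b.png

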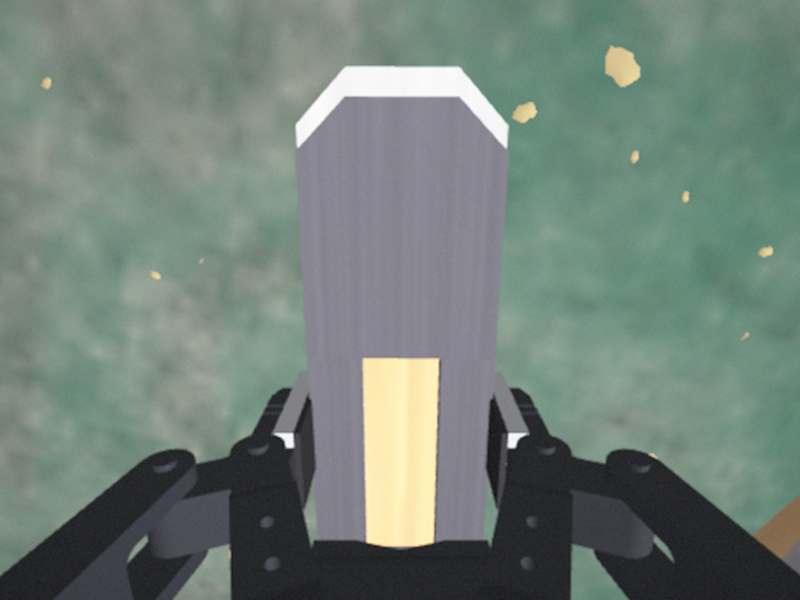

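Run:
```python
from h import *
s=st(); f=grab("wrist","w4"); T=R.from_quat(s["orientation"]).as_matrix()
for n,u,v in [("end",403,67),("L",297,146),("R",508,146),("slotL",362,358),("slotR",439,358)]:
    print(n,(T.T@(onz(f,u/1.5625,v/1.5625,.0285)-s["position"])*1000).round(1))
```

```text
t 6.75 p [ 0.4837 -0.0627 -0.0291] R [[0.001, 0.268, -0.964], [-0.0, -0.964, -0.268], [-1.0, 0.001, -0.001]] q [-0.291  0.194  2.034 -0.     0.913  1.009] F [-1.7 -0.3  5.6] gap 0.571
end [-57.6  -0.6 -92.9]
L [-57.6 -25.2 -76.1]
R [-57.6  23.8 -76.2]
slotL [-57.6 -11.3 -22.6]
slotR [-57.6   9.2 -22.6]
```

Emit:
servo_tool([
  [[0,-5,0,0,0],[0,-15,0,0,0],[0,-30,0,0,0],[0,-30,0,0,0],[0,-30,0,0,0],[0,-30,0,0,0],[0,-30,0,0,0],[0,-30,0,0,0],[0,0,-20,-20,0],[0,0,-22,-21,0],[0,0,-22,-21,0],[0,0,-20,-20,0],[0,0,0,0,0.1],[0,0,0,0,0],[0,0,0,0,0]],
])

```text
time: 8.3
position: [0.5389, 0.0403, 0.1695]
orientation: [-0.704, -0.061, 0.705, -0.061]
contact_force: [-0.3, -0.2, -2.7]
finger_gap: 0.57
```

Run:
```python
from h import *
import pickle
s=st(); f=grab("wrist","w5"); pickle.dump((s,f),open("w5.pkl","wb"))
cv2.imwrite("pics/w5b.png",cv2.resize(f["frame"][:,:,::-1],(800,600),interpolation=cv2.INTER_CUBIC))
```

```text
t 8.3 p [0.5389 0.0403 0.1695] R [[-0.002, 0.172, -0.985], [-0.0, -0.985, -0.172], [-1.0, -0.0, 0.002]] q [-0.071  0.042  1.777 -0.     1.325  1.326] F [-0.3 -0.2 -2.7] gap 0.57
```

View pics/w5b.png

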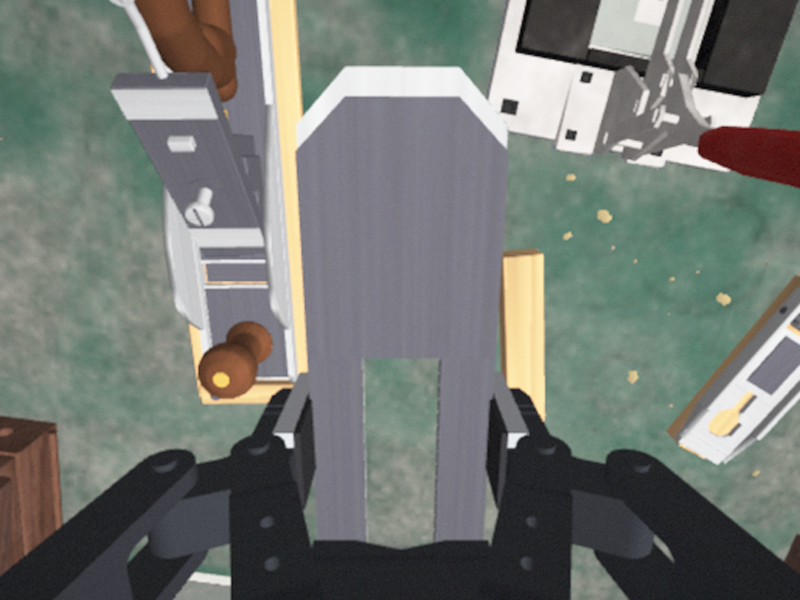

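Run:
```python
from h import *
import pickle
s,f=pickle.load(open("w5.pkl","rb"))
crop(f,70,30,200,270,5,"pl5"); im=cv2.imread("pics/pl5.png"); print(im.shape)
cv2.imwrite("pics/pl5a.png",im[0:600]); cv2.imwrite("pics/pl5c.png",im[600:])
```

```text
(1200, 650, 3)
```

View pics/pl5a.png

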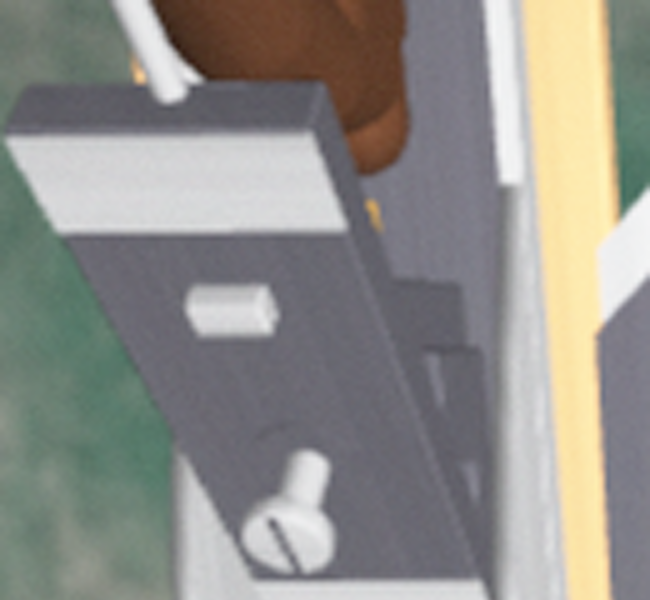

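View pics/pl5c.png

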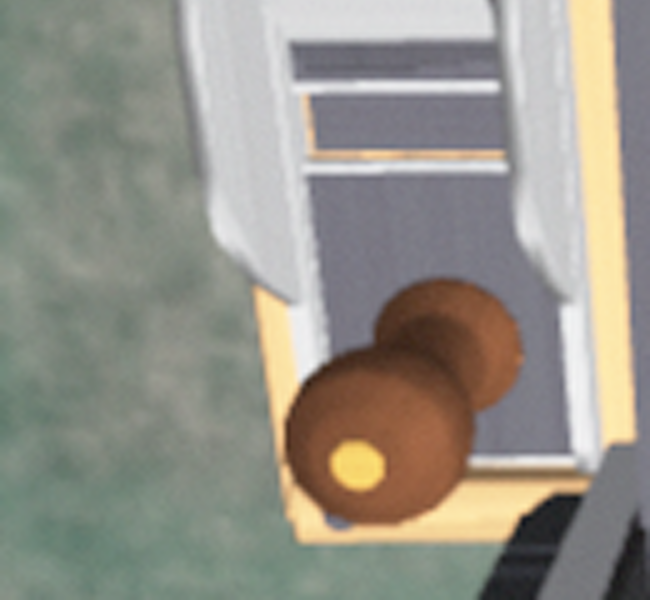

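Run:
```python
from h import *
import pickle
s,f=pickle.load(open("w5.pkl","rb"))
c,sn=np.cos(np.radians(40)),np.sin(np.radians(40))
fr=lambda x,z:(x*c-z*sn, .012+x*sn+z*c)
pts=[("knob",141.6,243.2,-.05,.077),("screw",126.8,138.4,*fr(.08,.02)),("dog",115.6,87.4,*fr(.118,.005)),("bedtop",101.8,56.5,*fr(.145,0))]
W=[];X=[]
for n,u,v,x,h in pts:
    p=onz(f,u,v,h); W.append(p[:2]); X.append(x); print(n,p.round(4),"planex",round(x,4))
W=np.array(W);X=np.array(X)
d=(W[2]-W[0]); print("yaw knob-dog",np.degrees(np.arctan2(d[1],d[0])),np.linalg.norm(d),X[2]-X[0])
d=(W[3]-W[0]); print("yaw knob-top",np.degrees(np.arctan2(d[1],d[0])),np.linalg.norm(d),X[3]-X[0])
# rigid fit with lateral=0
from scipy.optimize import least_squares
r=least_squares(lambda q:(np.c_[q[0]+X*np.cos(q[2]),q[1]+X*np.sin(q[2])]-W).ravel(),[.5,.14,.17]); print(r.x[:2].round(4),np.degrees(r.x[2]),(r.fun.reshape(-1,2)*1000).round(1).tolist())
```

```text
knob [0.4608 0.1381 0.077 ] planex -0.05
screw [0.5585 0.1564 0.0787] planex 0.0484
dog [0.5991 0.162  0.0917] planex 0.0872
bedtop [0.6191 0.1667 0.1052] planex 0.1111
yaw knob-dog 9.785975232429479 0.14034368013416257 0.1371793062396067
yaw knob-top 10.249348534802486 0.16093453834359897 0.16107644425225182
[0.5109 0.1472] 10.085311180547949 [[1.0, 0.3], [0.1, -0.7], [-2.3, 0.5], [1.2, -0.1]]
```

Emit:
servo_tool([
  [[0,0,-20,-10,0],[0,0,-23,-12,0],[0,0,-23,-12,0],[0,0,-23,-12,0],[0,0,-20,-12,0],[0,20,0,0,0],[0,20,0,0,0],[0,20,0,0,0],[0,10,0,0,0],[0,0,0,0,0],[0,0,0,0,0]],
])

```text
time: 9.45
position: [0.5787, 0.1573, 0.1009]
orientation: [0.705, 0.06, -0.704, 0.06]
contact_force: [0.7, 0.1, -3.1]
finger_gap: 0.564
```

Run:
```python
from h import *
import pickle
s=st(); f=grab("wrist","w6"); pickle.dump((s,f),open("w6.pkl","wb"))
cv2.imwrite("pics/w6b.png",cv2.resize(f["frame"][:,:,::-1],(800,600),interpolation=cv2.INTER_CUBIC))
g=grab("scene"); crop(g,170,130,320,250,5,"sc6")
```

```text
t 9.45 p [0.5787 0.1573 0.1009] R [[0.001, 0.17, -0.985], [0.0, -0.985, -0.17], [-1.0, 0.0, -0.001]] q [0.134 0.245 1.685 0.    1.211 1.534] F [ 0.7  0.1 -3.1] gap 0.564
```

View pics/w6b.png

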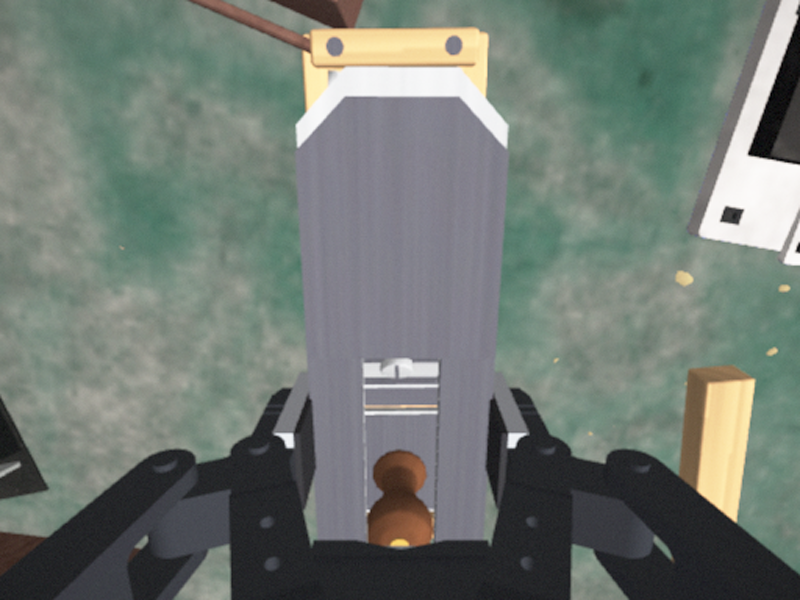

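View pics/sc6.png

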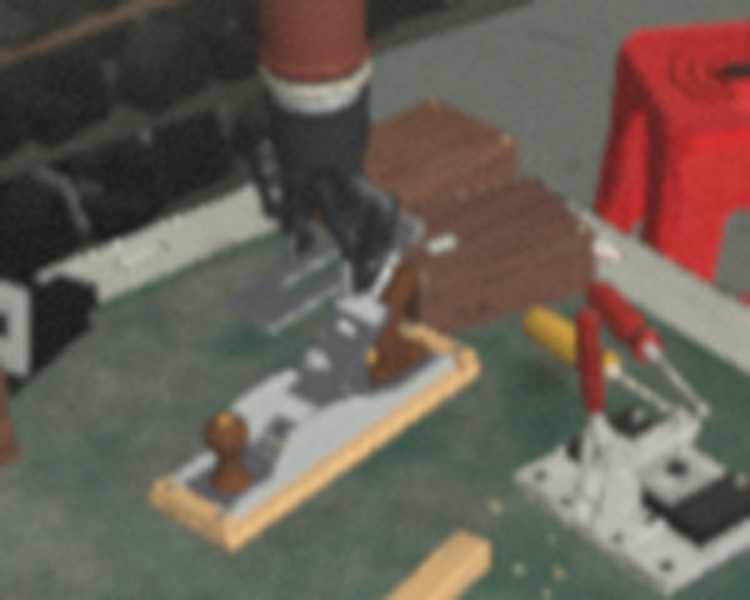

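Emit:
servo_tool([
  [[0,0,-1.3,0.5,-0.01],[0,10,0,0,0],[0,10,0,0,0],[0,10,0,0,0],[0,8,0,0,0],[0,5,0,0,0],[0,4,0,0,0],[0,4,0,0,0],[0,4,0,-0.1,0],[0,4,0,-0.5,0],[0,4,0,-1,0],[0,0,0,0,0]],
])

```text
time: 10.75
position: [0.5806, 0.1593, 0.0387]
orientation: [0.705, 0.064, -0.703, 0.064]
contact_force: [-2.6, -0.6, 8.4]
finger_gap: 0.569
```

Run:
```python
from h import *
import pickle
s=st(); f=grab("wrist","w7"); pickle.dump((s,f),open("w7.pkl","wb"))
cv2.imwrite("pics/w7b.png",cv2.resize(f["frame"][:,:,::-1],(800,600),interpolation=cv2.INTER_CUBIC))
g=grab("scene"); crop(g,190,140,290,240,6,"sc7")
```

```text
t 10.75 p [0.5806 0.1593 0.0387] R [[0.003, 0.18, -0.984], [0.0, -0.984, -0.18], [-1.0, 0.0, -0.003]] q [0.137 0.324 1.716 0.    1.098 1.527] F [-2.6 -0.6  8.4] gap 0.569
```

View pics/w7b.png

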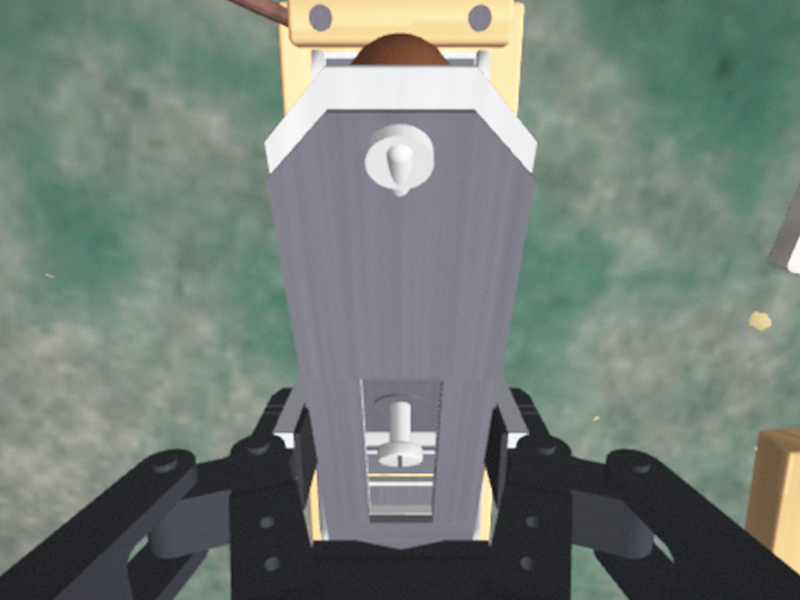

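View pics/sc7.png

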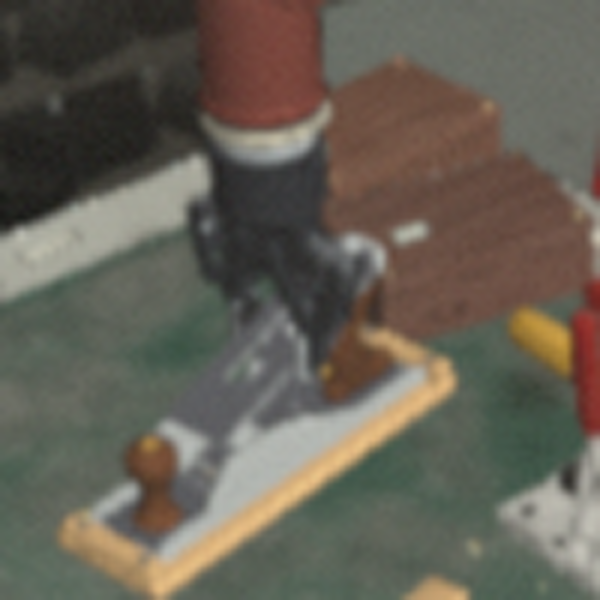

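Emit:
servo_tool([
  [[0,3,0,-1,0],[0,3,0,-1.5,0],[0,3,0,-1.5,0],[0,2,0,-1.5,0],[0,0,0,0,0]],
])

```text
time: 11.35
position: [0.5848, 0.1601, 0.0276]
orientation: [0.704, 0.064, -0.704, 0.064]
contact_force: [-7.4, -2.7, 10.2]
finger_gap: 0.567
```

Run:
```python
from h import *
import pickle
s=st(); f=grab("wrist","w8"); pickle.dump((s,f),open("w8.pkl","wb"))
cv2.imwrite("pics/w8b.png",cv2.resize(f["frame"][:,:,::-1],(800,600),interpolation=cv2.INTER_CUBIC))
```

```text
t 11.35 p [0.5848 0.1601 0.0276] R [[0.0, 0.18, -0.984], [-0.0, -0.984, -0.18], [-1.0, 0.0, -0.0]] q [ 0.137  0.35   1.706 -0.     1.085  1.527] F [-7.4 -2.7 10.2] gap 0.567
```

View pics/w8b.png

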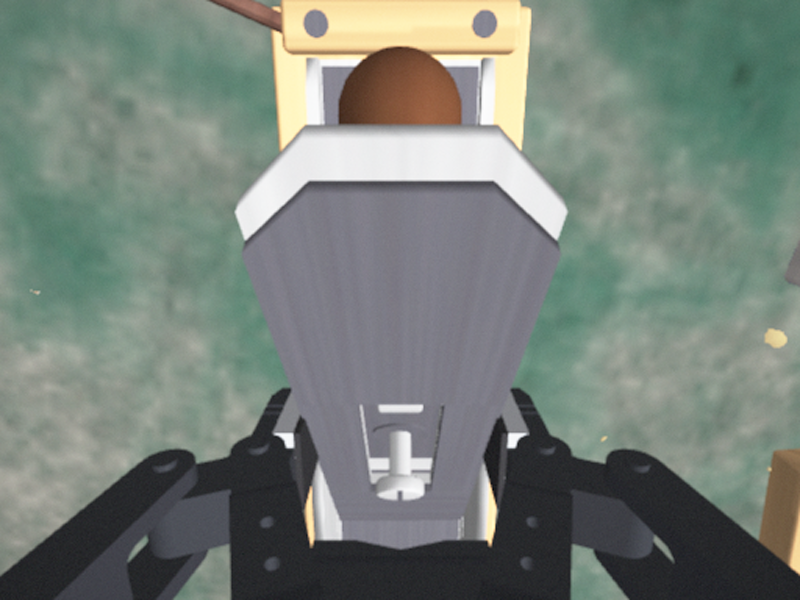

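Emit:
servo_tool([
  [[0,1,0,0,0],[100,0,0,0,0],[100,0,0,0,0],[100,0,0,0,0],[100,0,0,0,0],[100,0,0,0,0],[100,0,0,0,0]],
])

```text
time: 12.1
position: [0.5845, 0.1601, 0.025]
orientation: [-0.704, -0.064, 0.704, -0.064]
contact_force: [-0.7, -0.5, 0.4]
finger_gap: 1.001
```

Run:
```python
from h import *
import pickle
s=st(); f=grab("wrist","w9"); pickle.dump((s,f),open("w9.pkl","wb"))
cv2.imwrite("pics/w9b.png",cv2.resize(f["frame"][:,:,::-1],(800,600),interpolation=cv2.INTER_CUBIC))
```

```text
t 12.1 p [0.5845 0.1601 0.025 ] R [[-0.0, 0.18, -0.984], [-0.0, -0.984, -0.18], [-1.0, 0.0, 0.0]] q [ 0.137  0.354  1.708 -0.     1.081  1.527] F [-0.7 -0.5  0.4] gap 1.001
```

View pics/w9b.png

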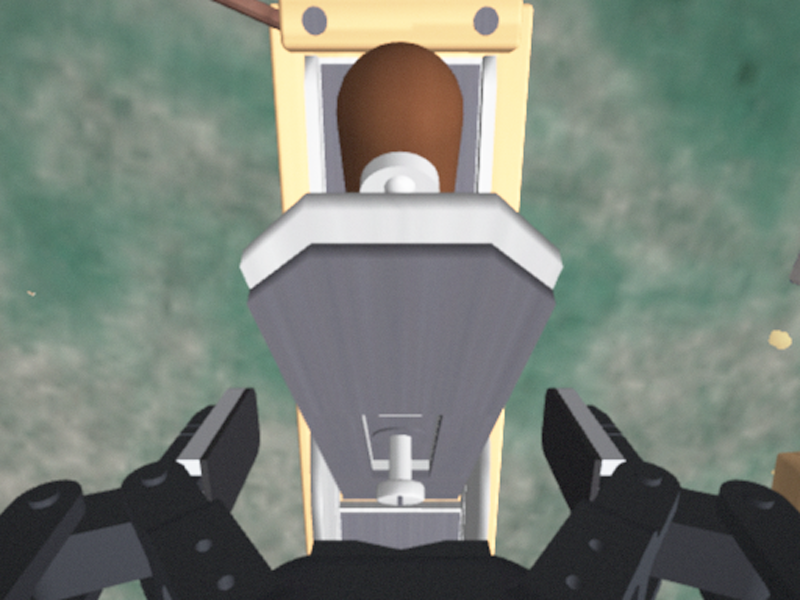

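```bash
cat >> h.py <<'E'
C4,S4=np.cos(np.radians(40)),np.sin(np.radians(40))
def frog(x,y,z,O=(.5109,.1468),yaw=10.3):
    px,h=x*C4-z*S4,.012+x*S4+z*C4; a=np.radians(yaw)
    return np.array([O[0]+px*np.cos(a)-y*np.sin(a),O[1]+px*np.sin(a)+y*np.cos(a),h])
E
python3 - <<'E'
from h import *
import pickle
s,f=pickle.load(open("w9.pkl","rb"))
for n,x,y,z in [("screwtop",.08,0,.02),("dog top up",.118,0,.005),("slotend top",.118,0,.0065),("slot low end",.05,0,.0065),("iron end top",.189,0,.0065),("iron end bot",.189,0,0),("ironL",.177,.025,.0065),("ironR",.177,-.025,.0065)]:
    print(n,(np.array(proj(f,frog(x,y,z)))*1.5625).round(0))
E
```

```text
screwtop [403. 501.]
dog top up [404. 409.]
slotend top [404. 415.]
slot low end [402. 477.]
iron end top [409. 229.]
iron end bot [409. 193.]
ironL [241. 281.]
ironR [574. 282.]
```

Emit:
servo_tool([
  [[100,-20,0,0,0],[100,-35,0,0,0],[100,-35,0,0,0],[100,-40,0,30,0],[100,0,15,36,0],[100,0,25,36,0],[100,0,35,36,0],[100,0,35,25,0],[100,0,35,18,0],[100,0,35,0,0],[100,0,35,0,0],[100,0,35,0,0],[100,0,35,0,0],[100,0,35,0,0],[100,0,33,0,0.136],[100,0,0,0,0.136],[100,0,0,0,0.136],[100,0,0,0,0.136],[100,0,0,0,0],[100,0,0,0,0]],
])

```text
time: 14.15
position: [0.4701, -0.2195, 0.1552]
orientation: [0.696, -0.126, -0.696, -0.126]
contact_force: [-0.1, -0.3, -0.8]
finger_gap: 1.003
```

Run:
```python
from h import *
import pickle
s=st(); f=grab("wrist","w10"); pickle.dump((s,f),open("w10.pkl","wb"))
cv2.imwrite("pics/w10b.png",cv2.resize(f["frame"][:,:,::-1],(800,600),interpolation=cv2.INTER_CUBIC))
```

```text
t 14.15 p [ 0.4701 -0.2195  0.1552] R [[0.0, -0.352, -0.936], [-0.0, -0.936, 0.352], [-1.0, -0.0, -0.0]] q [-0.589  0.     1.846  0.     1.295  1.341] F [-0.1 -0.3 -0.8] gap 1.003
```

View pics/w10b.png

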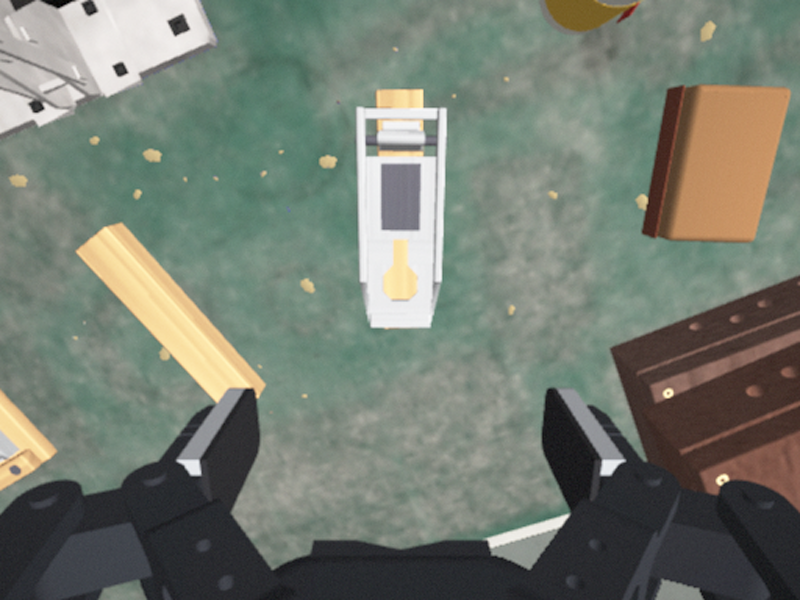

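Run:
```python
from h import *
import pickle
s,f=pickle.load(open("w10.pkl","rb")); T=R.from_quat(s["orientation"]).as_matrix()
for n,u,v,z in [("end",402,107,.034),("lip",400.5,327,.025),("wl",361,282,.034),("wr",441,282,.034),("el",357,110,.034),("er",447,110,.034),("keyhole",400.5,283,.029),("keyend",400.5,241,.029),("win top",400,164,.029),("win bot",400,230,.029),("pivotbar",400,137,.029)]:
    print(n,(T.T@(onz(f,u/1.5625,v/1.5625,z)-s["position"])*1000).round(1))
```

```text
end [121.2   0.5 -96.7]
lip [130.2  -0.   40.1]
wl [121.2 -25.1   6.4]
wr [121.2  25.4   6.3]
el [121.2 -25.1 -95.1]
er [121.2  26.1 -95.1]
keyhole [ 1.262e+02 -1.000e-01  8.400e+00]
keyend [126.2  -0.2 -18.9]
win top [126.2  -0.6 -65.3]
win bot [126.2  -0.5 -25.8]
pivotbar [126.2  -0.6 -80.6]
```

Emit:
servo_tool([
  [[100,15,0,-15,0],[100,25,0,-12,0],[100,30,0,0,0],[100,30,0,0,0],[100,30,0,0,0],[100,25,0,0,0],[100,15,0,0,0],[100,8,0,0,0],[100,5,0,0,0],[100,0,0,0,0],[0,0,0,0,0],[0,0,0,0,0],[0,0,0,0,0],[0,0,0,0,0],[0,0,0,0,0],[0,0,0,0,0]],
])

```text
time: 15.8
position: [0.4963, -0.2298, -0.0265]
orientation: [0.696, -0.128, -0.695, -0.127]
contact_force: [-1.8, 0.8, 5.9]
finger_gap: 0.6
```

Run:
```python
from h import *
import pickle
s=st(); f=grab("wrist","w11"); pickle.dump((s,f),open("w11.pkl","wb"))
cv2.imwrite("pics/w11b.png",cv2.resize(f["frame"][:,:,::-1],(800,600),interpolation=cv2.INTER_CUBIC))
```

```text
t 15.8 p [ 0.4963 -0.2298 -0.0265] R [[0.002, -0.355, -0.935], [-0.001, -0.935, 0.355], [-1.0, 0.001, -0.002]] q [-0.578  0.31   1.882 -0.     0.947  1.356] F [-1.8  0.8  5.9] gap 0.6
```

View pics/w11b.png

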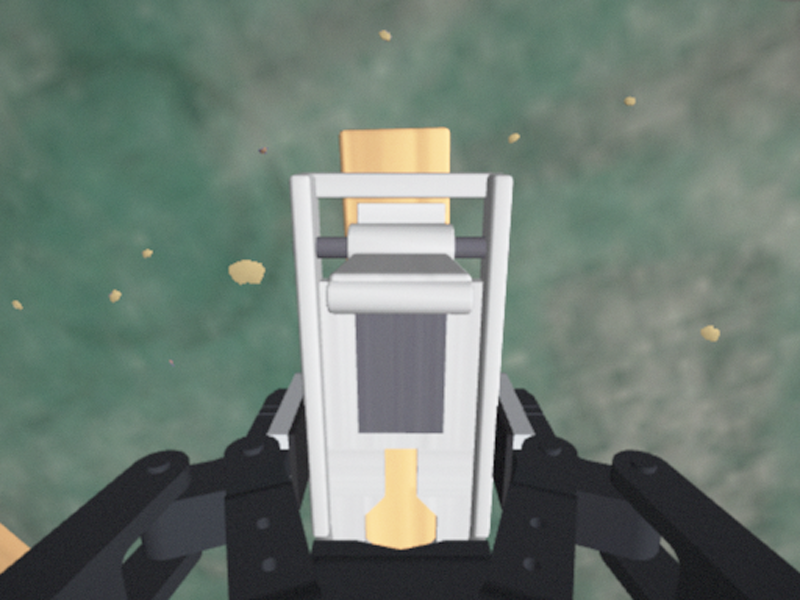

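Run:
```python
from h import *
import pickle
s,f=pickle.load(open("w11.pkl","rb")); T=R.from_quat(s["orientation"]).as_matrix()
for n,u,v,z in [("end",402,175,.034),("winbot",400,432,.029),("wintop",400,314,.029),("keyend",400,449,.029),("pivot",400,247,.029)]:
    print(n,(T.T@(onz(f,u/1.5625,v/1.5625,z)-s["position"])*1000).round(1))
for a in [1.2,1.3,1.4,1.5]:
    q=s["position"]+T@[0,0,-51]*np.array(0.001)*1; q=s["position"]+T@np.array([-.0555,0,-.051])+T@np.array([-.044*np.sin(a),0,-.044*np.cos(a)])
    print(a,np.array(proj(f,q))*1.5625)
t=grab("top"); crop(t,235,130,320,200,8,"tp11")
for z in (.21,): print(onz(t,195+412/5,140+165/5,z))
```

```text
end [-60.3  -0.3 -69.1]
winbot [-55.5  -0.6   1.9]
wintop [-55.4  -0.7 -33.5]
keyend [-55.5  -0.6   7.5]
pivot [-55.4  -0.7 -51.3]
1.2 [404.83007578 201.31561866]
1.3 [404.79945825 228.50871466]
1.4 [404.7388338  255.90343768]
1.5 [404.65021042 282.77684503]
[ 0.6255783  -0.07987356  0.21      ]
```

View pics/tp11.png

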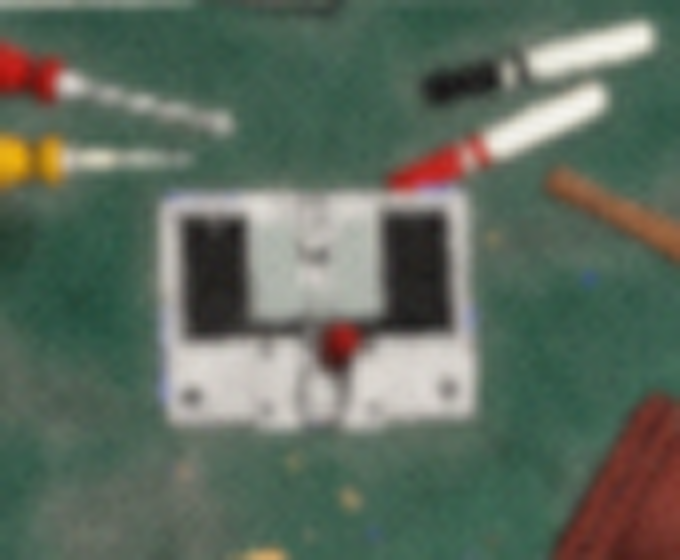

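Emit:
servo_tool([
  [[0,-8,0,0,0],[0,-20,0,0,0],[0,-33,0,0,0],[0,-35,0,0,0],[0,-35,0,0,0],[0,-35,0,0,0],[0,-35,0,0,0],[0,-35,0,0,-0.136],[0,0,0,0,-0.136],[0,0,0,0,-0.136],[0,0,0,0,-0.136],[0,0,-25,-24,0],[0,0,-25,-24,0],[0,0,-25,-24,0],[0,0,-25,-24,0],[0,0,-24,-24,0],[0,0,0,0,0],[0,0,0,0,0]],
])

```text
time: 17.7
position: [0.5906, -0.0847, 0.2076]
orientation: [-0.704, -0.065, 0.705, -0.064]
contact_force: [-0.2, 0.2, -4.2]
finger_gap: 0.596
```

Run:
```python
from h import *
import pickle
s=st(); f=grab("wrist","w12"); pickle.dump((s,f),open("w12.pkl","wb"))
cv2.imwrite("pics/w12b.png",cv2.resize(f["frame"][:,:,::-1],(800,600),interpolation=cv2.INTER_CUBIC))
g=grab("scene"); crop(g,210,130,360,250,5,"sc12")
w=pickle.load(open("w1.pkl","rb")); print(onz(w,487/1.5625,135/1.5625,.205))
T=R.from_quat(s["orientation"]).as_matrix(); print("handle px",np.array(proj(f,[.6256,-.08,.205]))*1.5625, np.array(proj(g,[.6256,-.08,.21])))
```

```text
t 17.7 p [ 0.5906 -0.0847  0.2076] R [[-0.002, 0.182, -0.983], [0.0, -0.983, -0.182], [-1.0, -0.0, 0.002]] q [-0.274  0.148  1.59  -0.     1.406  1.114] F [-0.2  0.2 -4.2] gap 0.596
[ 0.63047371 -0.07731213  0.205     ]
handle px [407.62263147 260.19840995] [286.20427072 192.94899627]
```

View pics/w12b.png

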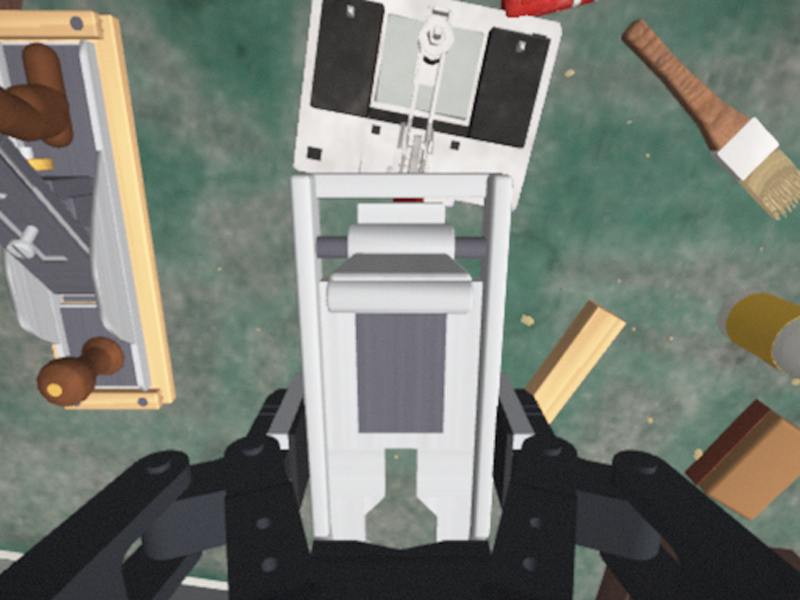

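View pics/sc12.png

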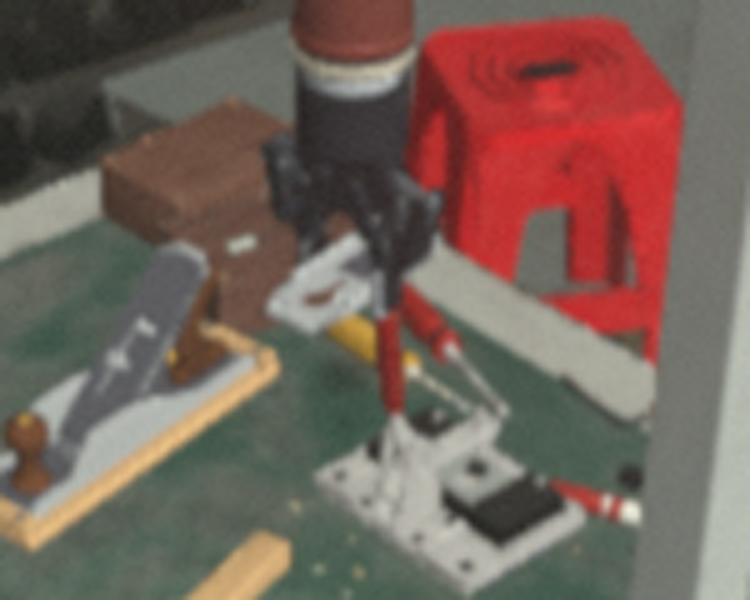

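Emit:
servo_tool([
  [[0,10,0,4,0],[0,12,0,4,0],[0,12,0,0,0],[0,8,0,0,0],[0,4,0,0,0],[0,3,0,0,0],[0,3,0,0,0],[0,3,0,0,0],[0,3,0,0,0],[0,0,0,0,0]],
])

```text
time: 18.8
position: [0.5849, -0.0874, 0.153]
orientation: [0.706, 0.063, -0.703, 0.064]
contact_force: [-3.8, 0.6, 9.9]
finger_gap: 0.6
```

Run:
```python
from h import *
import pickle
s=st(); f=grab("wrist","w13"); pickle.dump((s,f),open("w13.pkl","wb"))
cv2.imwrite("pics/w13b.png",cv2.resize(f["frame"][:,:,::-1],(800,600),interpolation=cv2.INTER_CUBIC))
g=grab("scene"); crop(g,230,140,350,230,6,"sc13")
```

```text
t 18.8 p [ 0.5849 -0.0874  0.153 ] R [[0.004, 0.18, -0.984], [-0.001, -0.984, -0.18], [-1.0, 0.002, -0.004]] q [-0.282  0.172  1.667  0.     1.298  1.108] F [-3.8  0.6  9.9] gap 0.6
```

View pics/w13b.png

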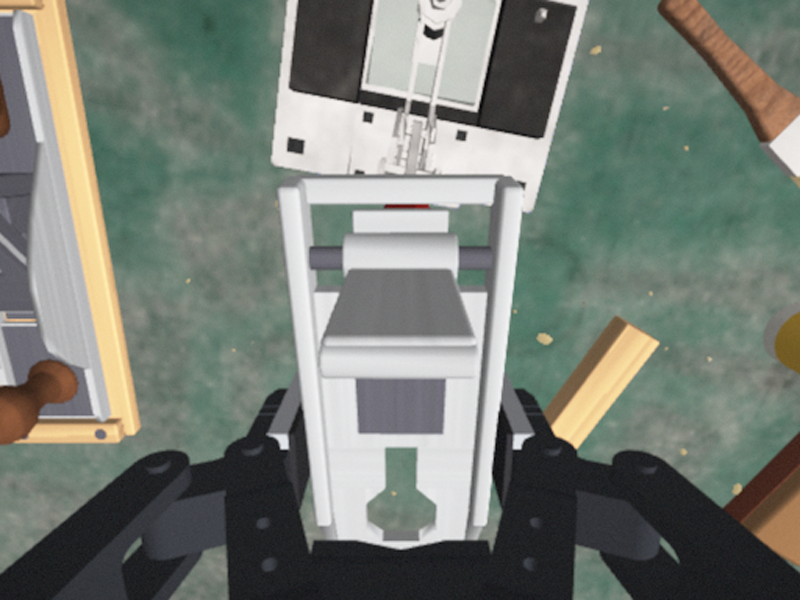

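View pics/sc13.png

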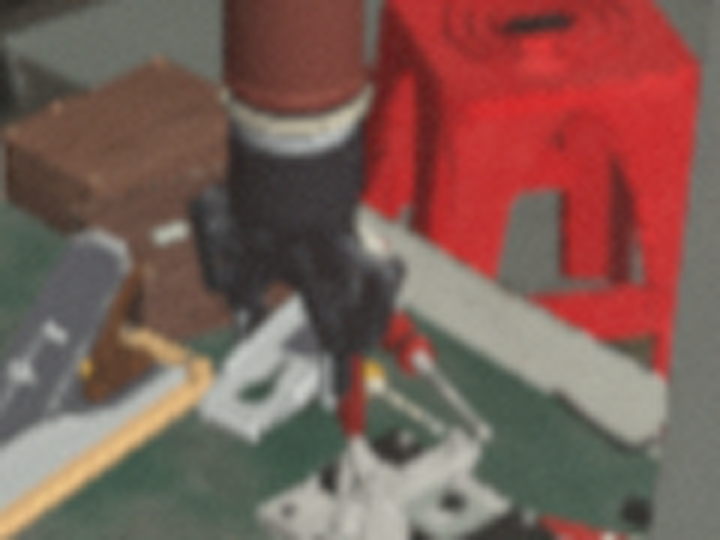

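Emit:
servo_tool([
  [[0,3,0,-0.5,0],[0,3,0,-0.7,0],[0,3,0,-1,0],[0,2.5,0,-1,0],[0,2.5,0,-1.3,0],[0,0,0,0,0]],
])

```text
time: 19.5
position: [0.5883, -0.0867, 0.1388]
orientation: [0.705, 0.063, -0.704, 0.064]
contact_force: [-8.1, 0.4, 9.9]
finger_gap: 0.597
```

Run:
```python
from h import *
import pickle
s=st(); f=grab("wrist","w14"); pickle.dump((s,f),open("w14.pkl","wb"))
cv2.imwrite("pics/w14b.png",cv2.resize(f["frame"][:,:,::-1],(800,600),interpolation=cv2.INTER_CUBIC))
g=grab("scene"); crop(g,230,140,350,230,6,"sc14")
```

```text
t 19.5 p [ 0.5883 -0.0867  0.1388] R [[0.002, 0.18, -0.984], [-0.001, -0.984, -0.18], [-1.0, 0.002, -0.001]] q [-2.780e-01  1.940e-01  1.669e+00 -1.000e-03  1.276e+00  1.112e+00] F [-8.1  0.4  9.9] gap 0.597
```

View pics/w14b.png

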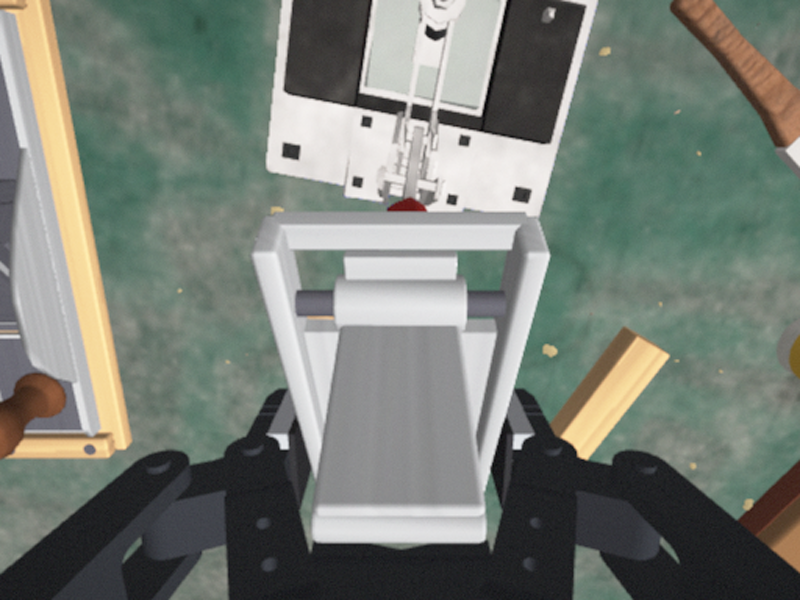

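View pics/sc14.png

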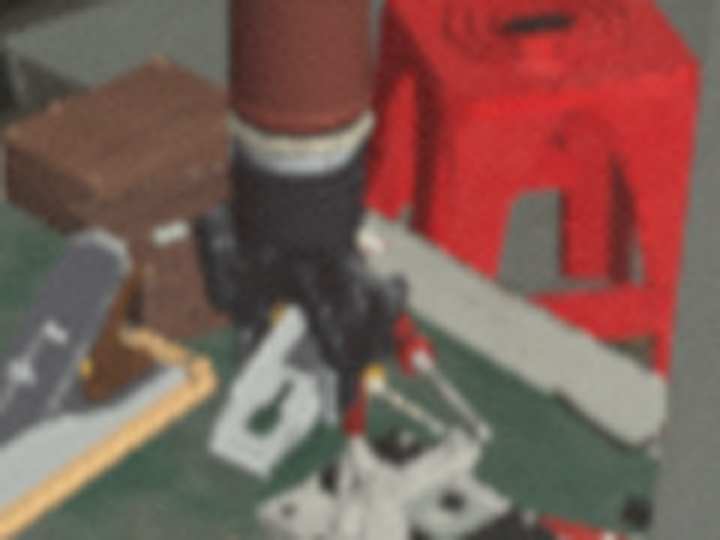

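Emit:
servo_tool([
  [[0,2.5,0,-1,0],[0,2.5,0,-1.2,0],[0,2.5,0,-1.3,0],[0,2,0,-1.2,0],[0,1,0,-0.6,0],[0,0,0,0,0]],
])

```text
time: 20.2
position: [0.5935, -0.0858, 0.1295]
orientation: [0.705, 0.063, -0.704, 0.065]
contact_force: [-12.6, 0.4, 16.1]
finger_gap: 0.593
```

Run:
```python
from h import *
import pickle
s=st(); f=grab("wrist","w15"); pickle.dump((s,f),open("w15.pkl","wb"))
cv2.imwrite("pics/w15b.png",cv2.resize(f["frame"][:,:,::-1],(800,600),interpolation=cv2.INTER_CUBIC))
```

```text
t 20.2 p [ 0.5935 -0.0858  0.1295] R [[0.002, 0.18, -0.984], [-0.001, -0.984, -0.18], [-1.0, 0.002, -0.001]] q [-2.740e-01  2.150e-01  1.664e+00 -1.000e-03  1.261e+00  1.116e+00] F [-12.6   0.4  16.1] gap 0.593
```

View pics/w15b.png

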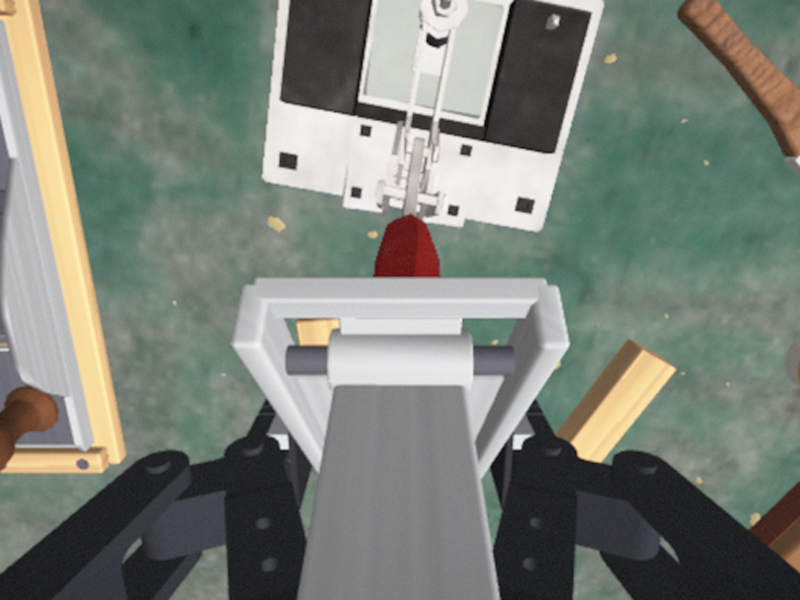

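Emit:
servo_tool([
  [[0,1.5,0,-1.3,0],[0,1,0,-1,0],[0,0,0,0,0],[0,-10,0,0,0],[0,-20,0,3,0],[0,-30,0,4,0],[0,-30,0,5,0],[0,0,0,0,0],[0,0,0,0,0]],
])

```text
time: 21.15
position: [0.5838, -0.087, 0.2134]
orientation: [0.705, 0.064, -0.704, 0.064]
contact_force: [0.4, 0.7, -3.8]
finger_gap: 0.598
```

Run:
```python
from h import *
import pickle
s=st(); f=grab("wrist","w16"); pickle.dump((s,f),open("w16.pkl","wb"))
cv2.imwrite("pics/w16b.png",cv2.resize(f["frame"][:,:,::-1],(800,600),interpolation=cv2.INTER_CUBIC))
g=grab("scene"); crop(g,210,120,330,210,6,"sc16")
```

```text
t 21.15 p [ 0.5838 -0.087   0.2134] R [[0.002, 0.18, -0.984], [-0.0, -0.984, -0.18], [-1.0, 0.001, -0.001]] q [-0.282  0.126  1.603  0.     1.411  1.108] F [ 0.4  0.7 -3.8] gap 0.598
```

View pics/w16b.png

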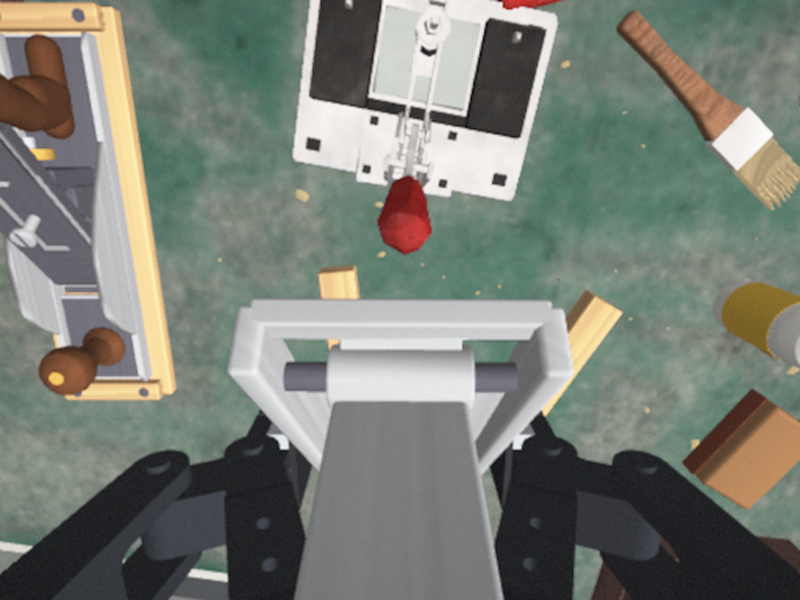

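View pics/sc16.png

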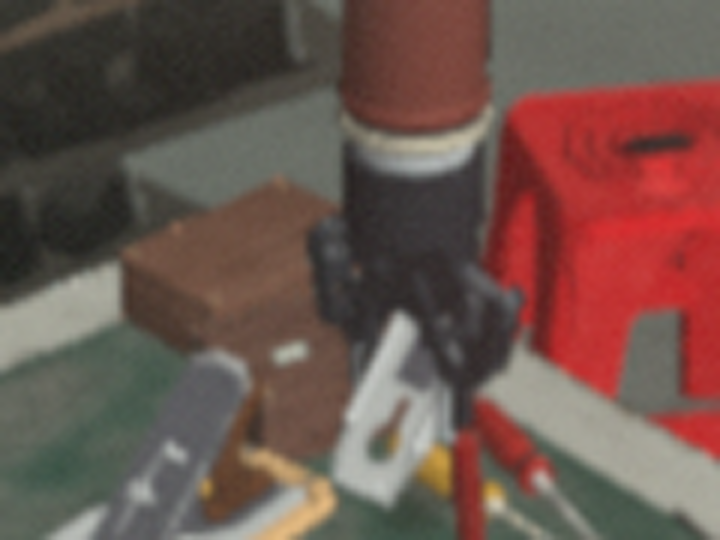

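Emit:
servo_tool([
  [[0,0,-15,-1,0],[0,0,-28,-2,0],[0,0,-33,-3,0],[0,0,-33,-3,0],[0,0,-33,-3,0],[0,0,-33,-3,0],[0,0,-33,-3,0],[0,0,-25,-3,0],[0,10,-10,0,0],[0,25,0,0,0],[0,30,0,0,0],[0,30,0,0,0],[0,16,0,0,0],[0,5,0,0,0],[0,0,0,0,0],[0,0,0,0,0]],
])

```text
time: 22.85
position: [0.5615, 0.1559, 0.0986]
orientation: [0.705, 0.064, -0.703, 0.064]
contact_force: [0.6, 0.2, -2.8]
finger_gap: 0.6
```

Run:
```python
from h import *
import pickle
s=st(); f=grab("wrist","w17"); pickle.dump((s,f),open("w17.pkl","wb"))
cv2.imwrite("pics/w17b.png",cv2.resize(f["frame"][:,:,::-1],(800,600),interpolation=cv2.INTER_CUBIC))
g=grab("scene"); crop(g,190,130,290,230,6,"sc17")
```

```text
t 22.85 p [0.5615 0.1559 0.0986] R [[0.002, 0.18, -0.984], [0.0, -0.984, -0.18], [-1.0, 0.0, -0.002]] q [ 0.136  0.208  1.733 -0.     1.198  1.526] F [ 0.6  0.2 -2.8] gap 0.6
```

View pics/w17b.png

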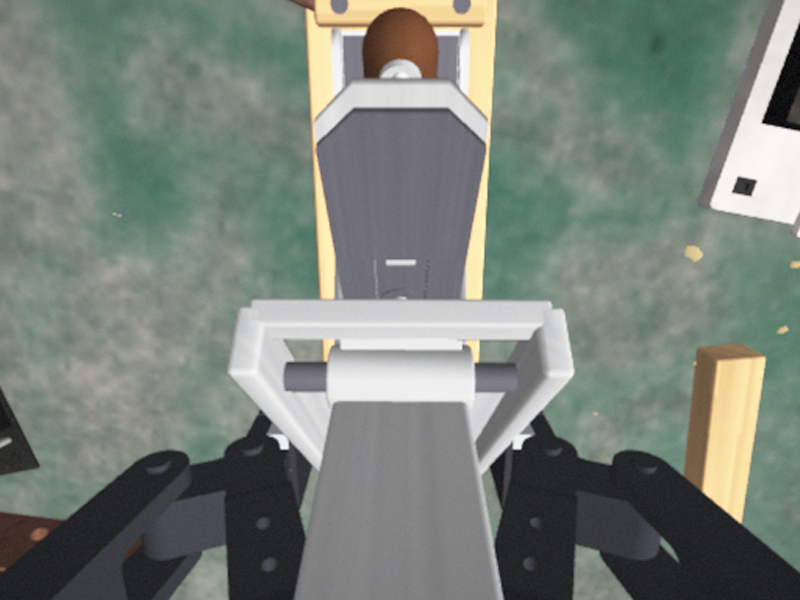

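View pics/sc17.png

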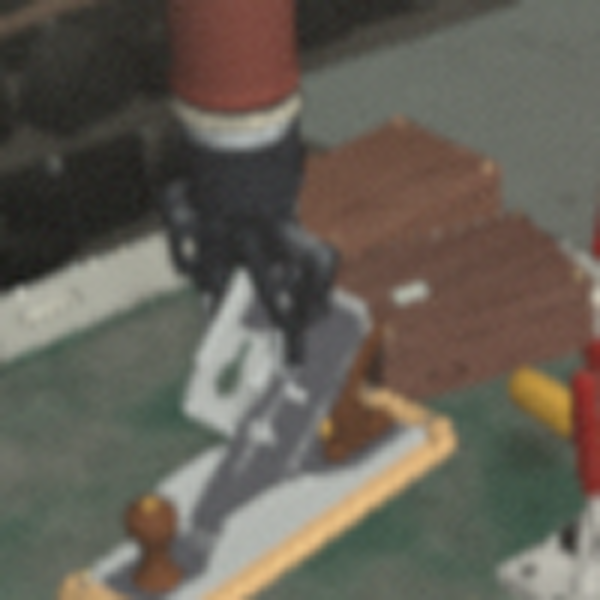

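Run:
```python
from h import *
import pickle
s,f=pickle.load(open("w17.pkl","rb"))
for n,u,v,h,px in [("dog",401,261,.0917,.0872),("ironendtop",401,109,.1385,.1406),("ironendbot",401,82,.1335,.1448)]:
    p=onz(f,u/1.5625,v/1.5625,h); print(n,p.round(4),"origin x",p[0]-px*.9837)
s9,f9=pickle.load(open("w9.pkl","rb"))
for n,u,v,h,px in [("screw",400,495,.0787,.0484),("slotend",400,416,.0928,.0862)]:
    p=onz(f9,u/1.5625,v/1.5625,h); print(n,p.round(4),"origin x",p[0]-px*.9837)
s6,f6=pickle.load(open("w6.pkl","rb"))
for n,u,v,h,px in [("knob",400,545,.077,-.05),("screw",397,366,.0787,.0484)]:
    p=onz(f6,u/1.5625,v/1.5625,h); print(n,p.round(4),"origin x",p[0]-px*.9837)
```

```text
dog [0.5947 0.1628 0.0917] origin x 0.5089170717778804
ironendtop [0.6451 0.1722 0.1385] origin x 0.5067682281125326
ironendbot [0.652  0.1735 0.1335] origin x 0.5095985187325545
screw [0.5604 0.1568 0.0787] origin x 0.5127917608098853
slotend [0.5952 0.1632 0.0928] origin x 0.5104425525910113
knob [0.4621 0.1381 0.077 ] origin x 0.5112668446001517
screw [0.5612 0.1567 0.0787] origin x 0.5135699581149665
```

Emit:
servo_tool([
  [[0,10,0,0,0],[0,8,0,0,0],[0,3.5,0,0,0],[0,4,0,-3.4,0],[0,4,0,-3.4,0],[0,4,0,-3.4,0],[0,4,0,-3.4,0],[0,3,0,-2.5,0],[0,3,0,-2.5,0],[0,2,0,-1.7,0],[0,2,0,-1.7,0],[0,0,0,0,0]],
])

```text
time: 24.15
position: [0.582, 0.1598, 0.0494]
orientation: [-0.704, -0.064, 0.704, -0.064]
contact_force: [0.2, -0.0, -3.5]
finger_gap: 0.598
```

Run:
```python
from h import *
import pickle
s=st(); f=grab("wrist","w18"); pickle.dump((s,f),open("w18.pkl","wb"))
cv2.imwrite("pics/w18b.png",cv2.resize(f["frame"][:,:,::-1],(800,600),interpolation=cv2.INTER_CUBIC))
g=grab("scene"); crop(g,190,130,290,230,6,"sc18")
```

```text
t 24.15 p [0.582  0.1598 0.0494] R [[-0.0, 0.18, -0.984], [-0.0, -0.984, -0.18], [-1.0, -0.0, 0.0]] q [ 0.137  0.316  1.704 -0.     1.122  1.527] F [ 0.2 -0.  -3.5] gap 0.598
```

View pics/w18b.png

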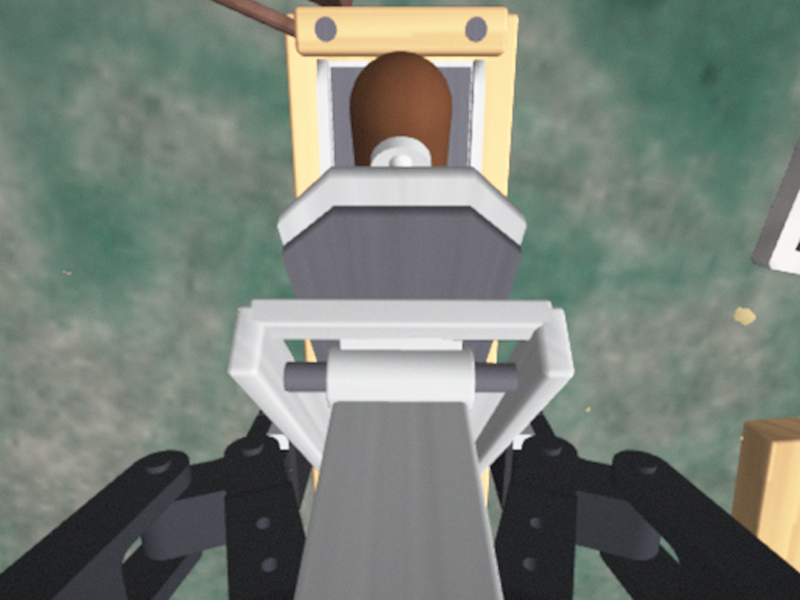

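View pics/sc18.png

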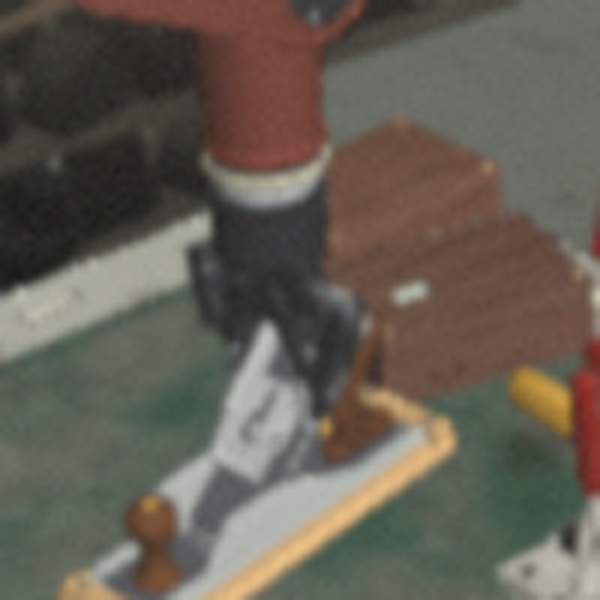

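Run:
```python
from h import *
g=grab("scene"); crop(g,220,182,256,218,16,"sc18z")
for n,x,z in [("screw",.08,.02),("lip49",.049,.0065),("c",.116,.0215)]:
    print(n,(np.array(proj(g,frog(x,0,z,O=(.5112,.1467),yaw=10.37)))-[220,182])*16)
```

```text
screw [201.93377453 309.23905396]
lip49 [166.7730358 436.726687 ]
c [270.61298949 179.96011476]
```

View pics/sc18z.png

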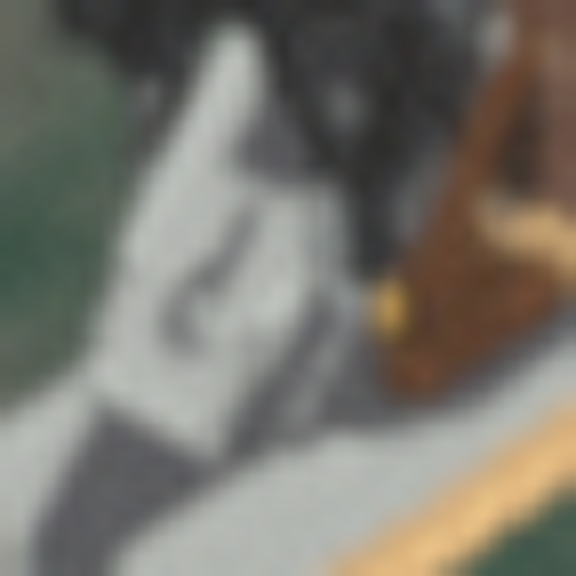

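Emit:
servo_tool([
  [[0,1.6,0,-1.3,0],[0,1.6,0,-1.3,0],[0,1.6,0,-1.3,0],[0,1.2,0,-1,0],[0,1.2,0,-1,0],[0,1,0,-0.8,0],[0,0,0,0,0]],
])

```text
time: 25.0
position: [0.5883, 0.161, 0.0418]
orientation: [-0.704, -0.064, 0.705, -0.064]
contact_force: [-2.5, -0.9, 1.2]
finger_gap: 0.594
```

Run:
```python
from h import *
import pickle
s=st(); f=grab("wrist","w19"); pickle.dump((s,f),open("w19.pkl","wb"))
cv2.imwrite("pics/w19b.png",cv2.resize(f["frame"][:,:,::-1],(800,600),interpolation=cv2.INTER_CUBIC))
g=grab("scene"); crop(g,215,177,261,223,12,"sc19z")
```

```text
t 25.0 p [0.5883 0.161  0.0418] R [[-0.001, 0.18, -0.984], [-0.0, -0.984, -0.18], [-1.0, 0.0, 0.001]] q [ 0.138  0.34   1.689 -0.     1.113  1.528] F [-2.5 -0.9  1.2] gap 0.594
```

View pics/w19b.png

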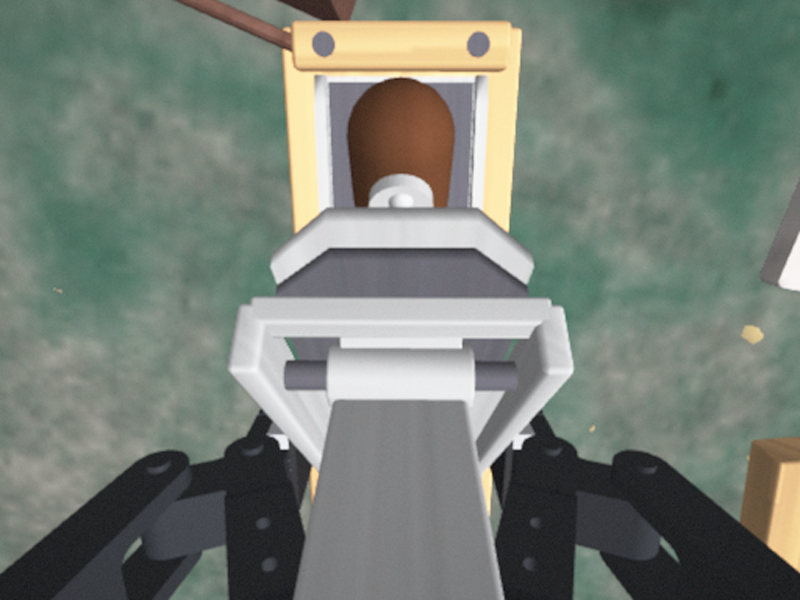

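View pics/sc19z.png

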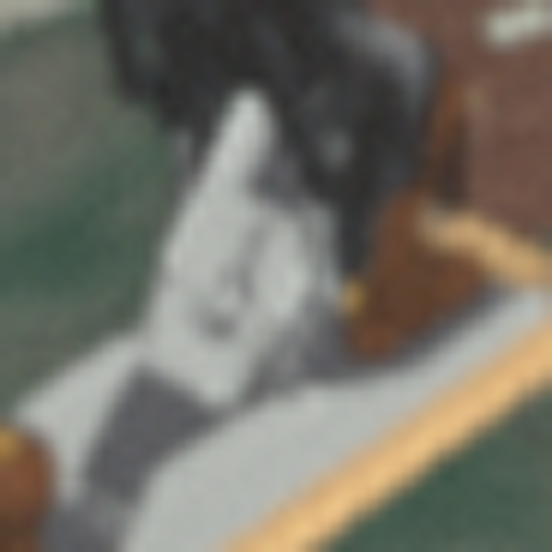

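Emit:
servo_tool([
  [[0,1,0,-0.8,0],[0,1,0,-0.8,0],[0,0.8,0,-0.7,0],[0,0,0,0,0]],
])

```text
time: 25.5
position: [0.5908, 0.1614, 0.0396]
orientation: [-0.704, -0.064, 0.704, -0.064]
contact_force: [-4.7, -1.1, 6.8]
finger_gap: 0.596
```

Run:
```python
from h import *
import pickle
s=st(); f=grab("wrist","w20"); pickle.dump((s,f),open("w20.pkl","wb"))
cv2.imwrite("pics/w20b.png",cv2.resize(f["frame"][:,:,::-1],(800,600),interpolation=cv2.INTER_CUBIC))
g=grab("scene"); crop(g,220,182,256,218,16,"sc20z")
```

```text
t 25.5 p [0.5908 0.1614 0.0396] R [[-0.0, 0.18, -0.984], [-0.0, -0.984, -0.18], [-1.0, 0.0, 0.0]] q [ 0.138  0.348  1.684 -0.     1.11   1.528] F [-4.7 -1.1  6.8] gap 0.596
```

View pics/w20b.png

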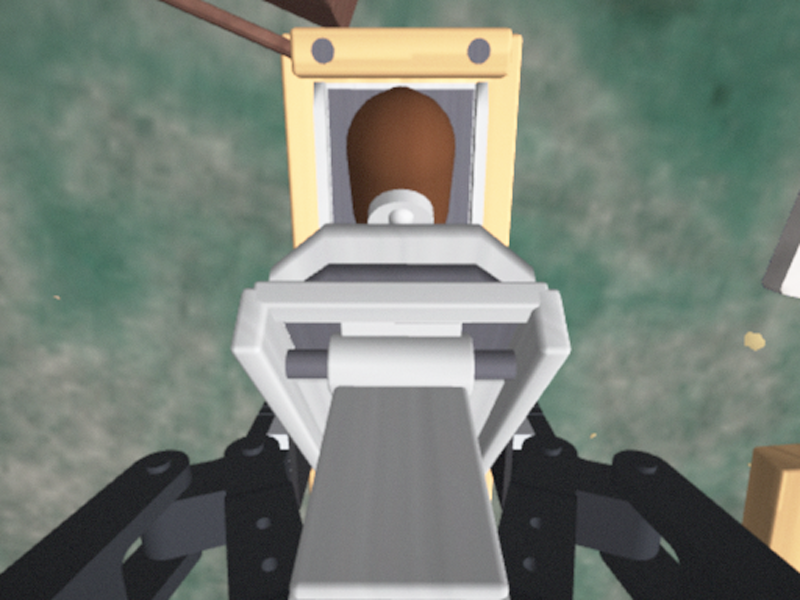

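View pics/sc20z.png

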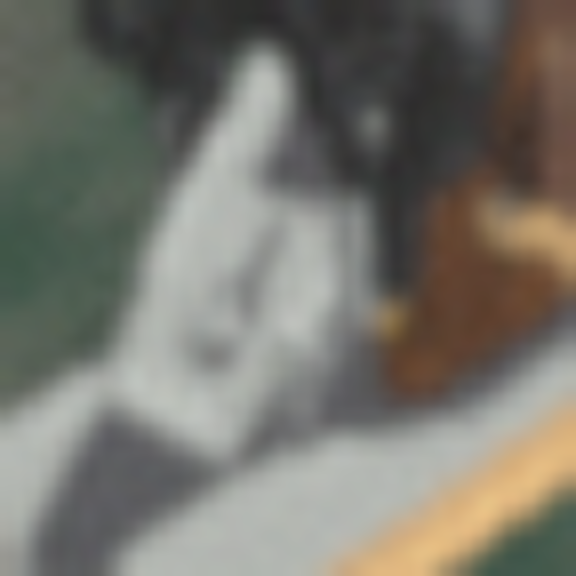

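Emit:
servo_tool([
  [[0,1,0,-0.8,0],[0,0.8,0,-0.7,0],[0,0,0,0,0],[100,0,0,0,0],[100,0,0,0,0],[100,0,0,0,0],[100,0,0,0,0],[100,0,0,0,0],[100,0,0,0,0]],
])

```text
time: 26.5
position: [0.5923, 0.1617, 0.0367]
orientation: [-0.704, -0.064, 0.704, -0.064]
contact_force: [-1.9, 0.3, -0.5]
finger_gap: 1.0
```

Run:
```python
from h import *
import pickle
s=st(); f=grab("wrist","w21"); pickle.dump((s,f),open("w21.pkl","wb"))
cv2.imwrite("pics/w21b.png",cv2.resize(f["frame"][:,:,::-1],(800,600),interpolation=cv2.INTER_CUBIC))
g=grab("scene"); crop(g,215,172,265,222,12,"sc21z")
```

```text
t 26.5 p [0.5923 0.1617 0.0367] R [[-0.0, 0.18, -0.984], [0.0, -0.984, -0.18], [-1.0, -0.0, 0.0]] q [0.138 0.354 1.681 0.    1.106 1.528] F [-1.9  0.3 -0.5] gap 1.0
```

View pics/w21b.png

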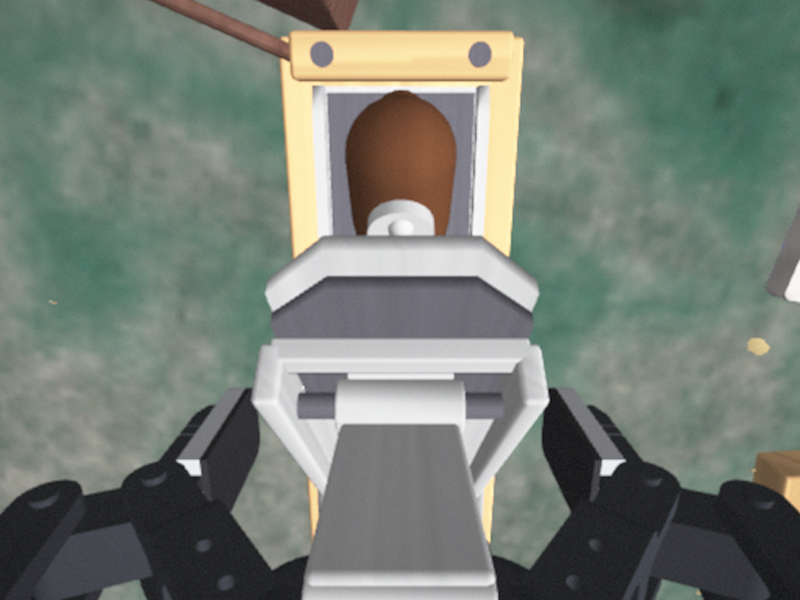

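View pics/sc21z.png

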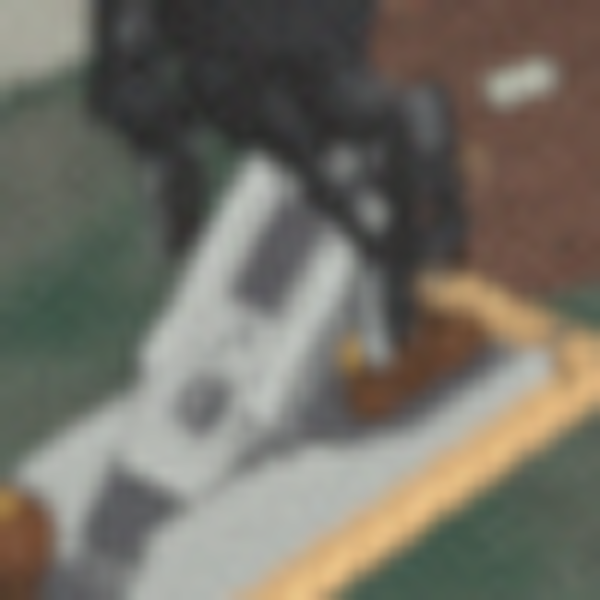

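Run:
```python
from h import *
import pickle
s,f=pickle.load(open("w21.pkl","rb"))
for ox in (.508,.510,.512):
    P=lambda x,z,y=0:(np.array(proj(f,frog(x,y,z,O=(ox,.1467-(.5112-ox)*.183),yaw=10.37)))*1.5625).round(0).tolist()
    print(ox,"iron end top",P(.189,.0065),"bot",P(.189,0),"corner top",P(.177,.0065,.025))
    for c in (.091,.095,.099,.103): print("  c",c,"end top",P(c+.069,.0185),"end bot",P(c+.069,.0065),"pivot",P(c+.051,.0135),"corner",P(c+.069,.0185,.026))
```

```text
0.508 iron end top [408.0, 285.0] bot [408.0, 253.0] corner top [268.0, 323.0]
  c 0.091 end top [407.0, 419.0] end bot [406.0, 364.0] pivot [406.0, 424.0] corner [274.0, 419.0]
  c 0.095 end top [407.0, 412.0] end bot [407.0, 355.0] pivot [406.0, 418.0] corner [269.0, 412.0]
  c 0.099 end top [407.0, 405.0] end bot [407.0, 346.0] pivot [406.0, 412.0] corner [264.0, 405.0]
  c 0.103 end top [408.0, 397.0] end bot [407.0, 336.0] pivot [406.0, 406.0] corner [259.0, 397.0]
0.51 iron end top [409.0, 273.0] bot [408.0, 241.0] corner top [267.0, 312.0]
  c 0.091 end top [407.0, 410.0] end bot [406.0, 355.0] pivot [406.0, 416.0] corner [273.0, 410.0]
  c 0.095 end top [407.0, 403.0] end bot [407.0, 346.0] pivot [406.0, 410.0] corner [268.0, 403.0]
  c 0.099 end top [407.0, 395.0] end bot [407.0, 336.0] pivot [406.0, 404.0] corner [263.0, 395.0]
  c 0.103 end top [408.0, 386.0] end bot [407.0, 326.0] pivot [406.0, 397.0] corner [258.0, 386.0]
0.512 iron end top [409.0, 260.0] bot [408.0, 229.0] corner top [266.0, 301.0]
  c 0.091 end top [407.0, 401.0] end bot [406.0, 346.0] pivot [406.0, 409.0] corner [272.0, 401.0]
  c 0.095 end top [407.0, 393.0] end bot [407.0, 336.0] pivot [406.0, 402.0] corner [268.0, 393.0]
  c 0.099 end top [407.0, 385.0] end bot [407.0, 326.0] pivot [406.0, 396.0] corner [263.0, 385.0]
  c 0.103 end top [408.0, 376.0] end bot [407.0, 316.0] pivot [406.0, 389.0] corner [257.0, 376.0]
```

Emit:
servo_tool([
  [[100,-5,0,-3,0],[100,-15,0,-5,0],[100,-25,0,0,0],[100,-30,0,10,0],[100,-30,0,15,0],[100,0,0,0,0],[100,0,0,0,0]],
])

```text
time: 27.3
position: [0.5772, 0.1589, 0.1445]
orientation: [0.706, 0.064, -0.703, 0.064]
contact_force: [0.4, -0.5, -0.4]
finger_gap: 0.997
```

Run:
```python
from h import *
import pickle
s=st(); f=grab("wrist","w22"); pickle.dump((s,f),open("w22.pkl","wb"))
cv2.imwrite("pics/w22b.png",cv2.resize(f["frame"][:,:,::-1],(800,600),interpolation=cv2.INTER_CUBIC))
g=grab("scene"); crop(g,215,172,265,222,12,"sc22z")
```

```text
t 27.3 p [0.5772 0.1589 0.1445] R [[0.005, 0.18, -0.984], [0.001, -0.984, -0.18], [-1.0, 0.0, -0.005]] q [0.137 0.196 1.656 0.    1.285 1.527] F [ 0.4 -0.5 -0.4] gap 0.997
```

View pics/w22b.png

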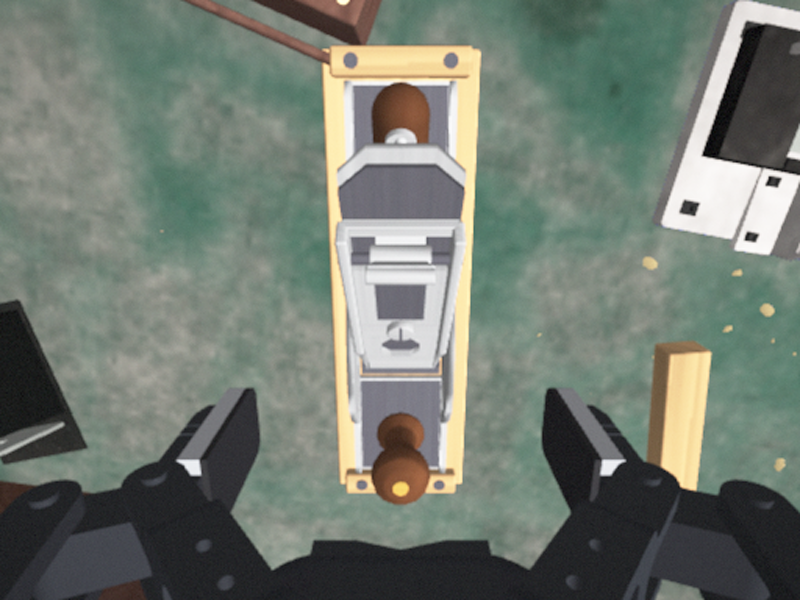

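View pics/sc22z.png

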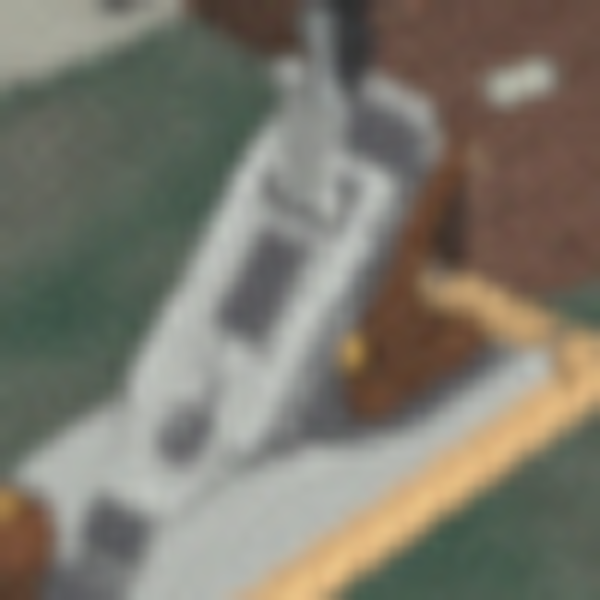

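Run:
```python
from h import *
import pickle
s,f=pickle.load(open("w22.pkl","rb"))
crop(f,205,85,310,250,6,"w22z"); im=cv2.imread("pics/w22z.png"); cv2.imwrite("pics/w22z.png",im[0:]); im=cv2.resize(im,None,fx=.6,fy=.6); cv2.imwrite("pics/w22z.png",im)
for ox in (.510,.512):
    P=lambda x,z,y=0:((np.array(proj(f,frog(x,y,z,O=(ox,.1467-(.5112-ox)*.183),yaw=10.37)))-[205,85])*3.6).round(0).tolist()
    print(ox,"iron end top",P(.189,.0065),"bot",P(.189,0),"screw",P(.08,.02))
    for c in (.091,.095,.099): print("  c",c,"end top",P(c+.069,.0185),"end bot",P(c+.069,.0065),"pivot",P(c+.051,.0135),"lip",P(c-.067,.008),"hole low",P(c-.048,.0135),"winlow",P(c,.0135))
    for a in (.6,.8,1,1.2,1.4): print(a,"tip", P(.091+.051+.044*np.cos(a),.0135+.044*np.sin(a)))
```

```text
0.51 iron end top [192.0, 56.0] bot [192.0, 28.0] screw [189.0, 468.0]
  c 0.091 end top [191.0, 237.0] end bot [191.0, 185.0] pivot [190.0, 279.0] lip [187.0, 526.0] hole low [188.0, 514.0] winlow [189.0, 419.0]
  c 0.095 end top [191.0, 221.0] end bot [191.0, 169.0] pivot [190.0, 265.0] lip [187.0, 520.0] hole low [188.0, 507.0] winlow [189.0, 410.0]
  c 0.099 end top [191.0, 205.0] end bot [191.0, 152.0] pivot [190.0, 251.0] lip [188.0, 513.0] hole low [188.0, 500.0] winlow [189.0, 400.0]
0.6 tip [192.0, 259.0]
0.8 tip [192.0, 318.0]
1 tip [192.0, 374.0]
1.2 tip [191.0, 423.0]
1.4 tip [191.0, 462.0]
0.512 iron end top [192.0, 42.0] bot [192.0, 15.0] screw [189.0, 459.0]
  c 0.091 end top [191.0, 225.0] end bot [191.0, 173.0] pivot [190.0, 268.0] lip [187.0, 520.0] hole low [188.0, 506.0] winlow [189.0, 410.0]
  c 0.095 end top [191.0, 209.0] end bot [191.0, 157.0] pivot [190.0, 254.0] lip [188.0, 513.0] hole low [188.0, 499.0] winlow [189.0, 401.0]
  c 0.099 end top [191.0, 193.0] end bot [191.0, 140.0] pivot [190.0, 240.0] lip [188.0, 507.0] hole low [188.0, 492.0] winlow [189.0, 391.0]
0.6 tip [192.0, 245.0]
0.8 tip [192.0, 305.0]
1 tip [192.0, 361.0]
1.2 tip [192.0, 410.0]
1.4 tip [191.0, 450.0]
```

View pics/w22z.png

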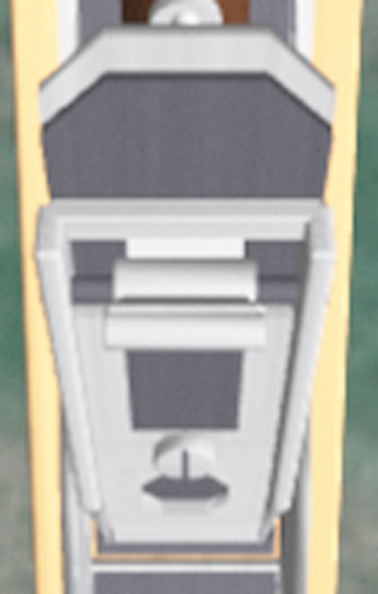

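Emit:
servo_tool([
  [[0,0,0,0,0],[0,0,0,0,0],[0,0,0,0,0],[0,0,0,0,0],[0,0,0,0,0],[0,10,0,0,0],[0,10,0,0,0],[0,6,0,0,0],[0,4,0,0,0],[0,0,0,0,0]],
])

```text
time: 28.4
position: [0.5749, 0.1585, 0.1107]
orientation: [-0.704, -0.064, 0.705, -0.064]
contact_force: [-0.9, 0.2, 0.2]
finger_gap: -0.004
```

Run:
```python
from h import *
import pickle
s=st(); f=grab("wrist","w23"); pickle.dump((s,f),open("w23.pkl","wb"))
cv2.imwrite("pics/w23b.png",cv2.resize(f["frame"][:,:,::-1],(800,600),interpolation=cv2.INTER_CUBIC))
g=grab("scene"); crop(g,205,152,265,212,10,"sc23z")
```

```text
t 28.4 p [0.5749 0.1585 0.1107] R [[-0.002, 0.18, -0.984], [-0.0, -0.984, -0.18], [-1.0, -0.0, 0.002]] q [ 0.137  0.229  1.684 -0.     1.23   1.527] F [-0.9  0.2  0.2] gap -0.004
```

View pics/w23b.png

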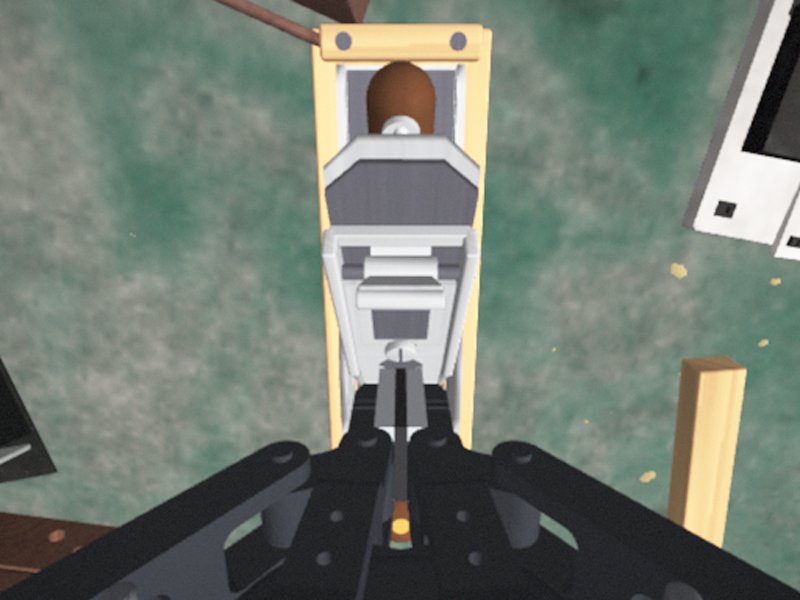

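View pics/sc23z.png

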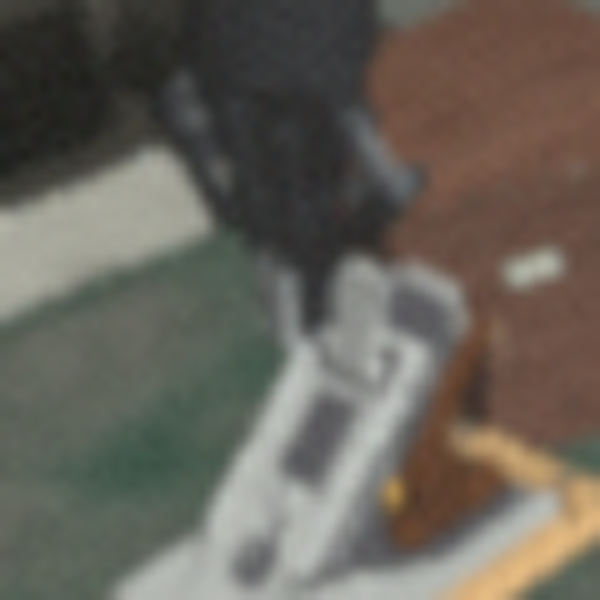

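Emit:
servo_tool([
  [[0,0,0,-5,0],[0,0,0,-5,0],[0,0,0,-5,0],[0,0,0,-4,0],[0,0,0,-4,0],[0,0,0,-4,0],[0,0,0,-4,0],[0,0,0,-4,0],[0,0,0,-4,0],[0,0,0,0,0]],
])

```text
time: 29.5
position: [0.6148, 0.1658, 0.112]
orientation: [0.705, 0.064, -0.704, 0.064]
contact_force: [-1.2, -0.1, -0.2]
finger_gap: 0.001
```

Run:
```python
from h import *
import pickle
s=st(); f=grab("wrist","w24"); pickle.dump((s,f),open("w24.pkl","wb"))
cv2.imwrite("pics/w24b.png",cv2.resize(f["frame"][:,:,::-1],(800,600),interpolation=cv2.INTER_CUBIC))
g=grab("scene"); crop(g,205,152,265,212,10,"sc24z")
```

```text
t 29.5 p [0.6148 0.1658 0.112 ] R [[0.001, 0.18, -0.984], [0.0, -0.984, -0.18], [-1.0, -0.0, -0.001]] q [0.14  0.317 1.575 0.    1.249 1.53 ] F [-1.2 -0.1 -0.2] gap 0.001
```

View pics/w24b.png

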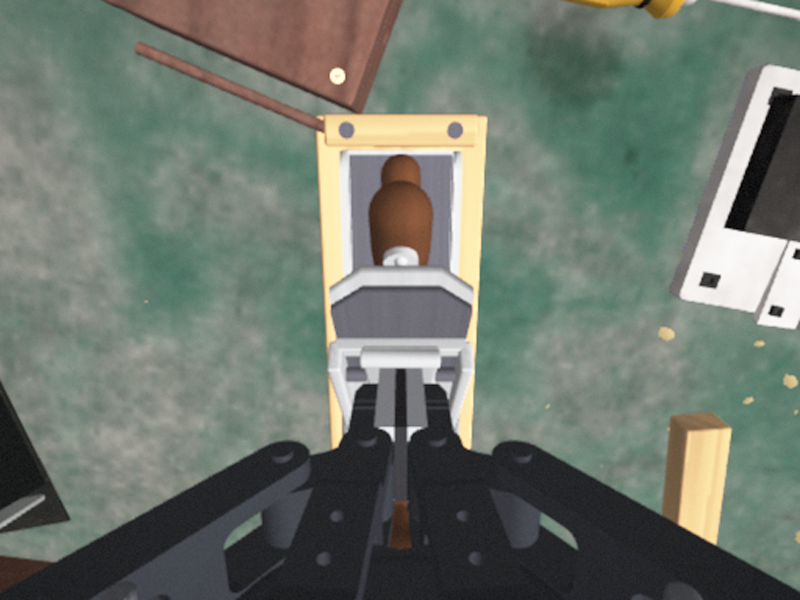

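View pics/sc24z.png

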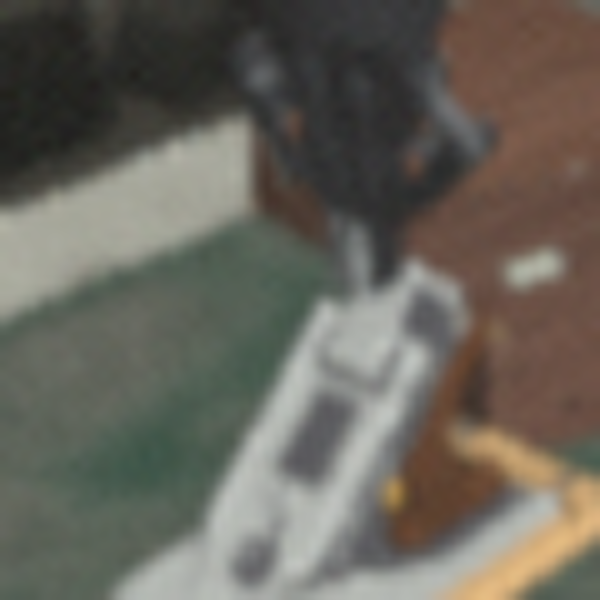

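Emit:
servo_tool([
  [[0,1,0,-2,0],[0,1.5,0,-2,0],[0,1.5,0,-1.5,0],[0,1.5,0,-1.2,0],[0,1.5,0,-1,0],[0,0,0,0,0]],
])

```text
time: 30.2
position: [0.6208, 0.1669, 0.108]
orientation: [-0.704, -0.064, 0.705, -0.064]
contact_force: [-13.8, -2.7, 19.6]
finger_gap: 0.002
```

Run:
```python
from h import *
import pickle
s=st(); f=grab("wrist","w25"); pickle.dump((s,f),open("w25.pkl","wb"))
crop(f,190,130,330,300,4,"w25b")
```

```text
t 30.2 p [0.6208 0.1669 0.108 ] R [[-0.001, 0.18, -0.984], [-0.001, -0.984, -0.18], [-1.0, 0.0, 0.002]] q [ 0.14   0.337  1.557 -0.     1.249  1.53 ] F [-13.8  -2.7  19.6] gap 0.002
```

View pics/w25b.png

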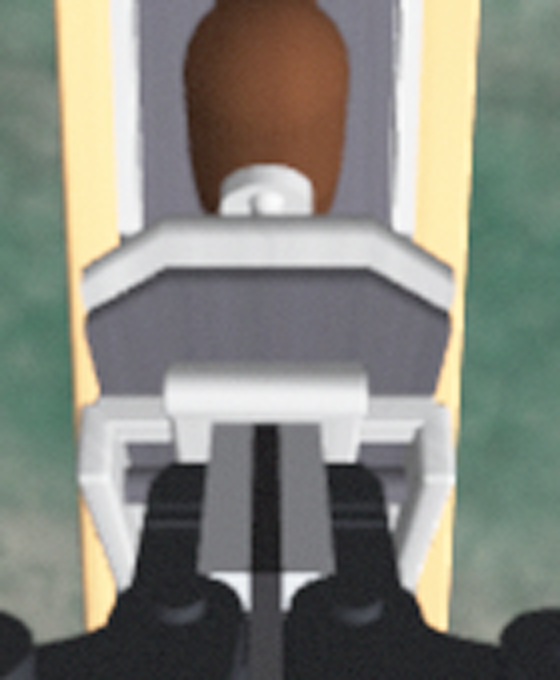

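Emit:
servo_tool([
  [[0,1.2,0,-0.9,0],[0,1.2,0,-0.9,0],[0,1.2,0,-0.9,0],[0,0,0,0,0]],
])

```text
time: 30.65
position: [0.6219, 0.1671, 0.1071]
orientation: [-0.703, -0.064, 0.706, -0.064]
contact_force: [-27.5, -6.1, 37.6]
finger_gap: -0.002
```

Run:
```python
from h import *
st(); f=grab("wrist"); crop(f,190,130,330,300,4,"w26b")
```

```text
t 30.65 p [0.6219 0.1671 0.1071] R [[-0.004, 0.18, -0.984], [-0.001, -0.984, -0.18], [-1.0, 0.001, 0.005]] q [ 1.410e-01  3.420e-01  1.552e+00 -1.000e-03  1.252e+00  1.530e+00] F [-27.5  -6.1  37.6] gap -0.002
```

View pics/w26b.png

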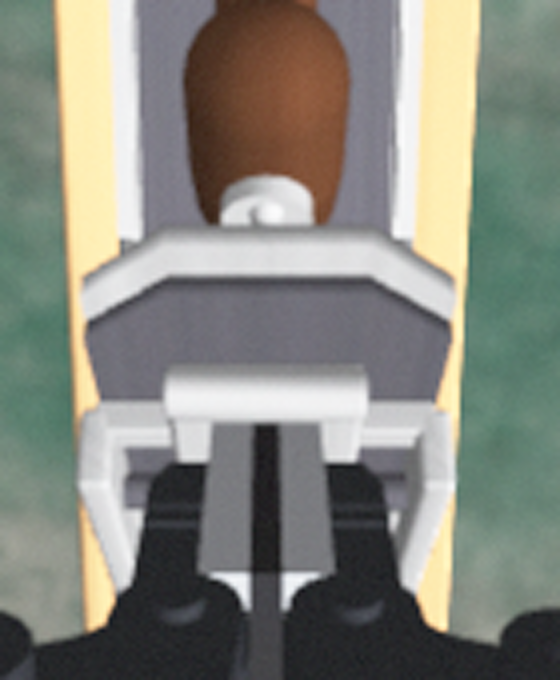

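Emit:
servo_tool([
  [[0,1.2,0,-0.9,0],[0,1.2,0,-0.9,0],[0,0,0,0,0],[0,0,0,0,0]],
])

```text
time: 31.1
position: [0.6226, 0.1673, 0.1064]
orientation: [-0.702, -0.064, 0.706, -0.065]
contact_force: [-35.5, -7.5, 48.4]
finger_gap: 0.0
```

Run:
```python
from h import *
st(); f=grab("wrist"); crop(f,190,130,330,300,4,"w27b")
```

```text
t 31.1 p [0.6226 0.1673 0.1064] R [[-0.006, 0.181, -0.984], [-0.002, -0.984, -0.181], [-1.0, 0.001, 0.007]] q [ 1.410e-01  3.460e-01  1.548e+00 -1.000e-03  1.254e+00  1.530e+00] F [-35.5  -7.5  48.4] gap 0.0
```

View pics/w27b.png

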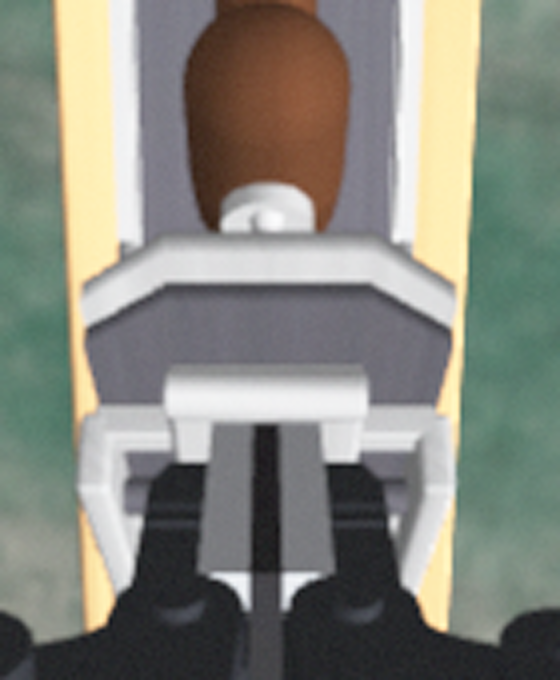

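Emit:
servo_tool([
  [[0,-4,0,3,0],[0,-6,0,3,0],[0,-15,0,5,0],[0,-25,0,10,0],[0,0,0,20,0],[0,0,0,20,0],[0,0,0,0,0],[0,0,0,0,0]],
])

```text
time: 31.95
position: [0.5665, 0.1569, 0.1494]
orientation: [0.705, 0.064, -0.704, 0.064]
contact_force: [0.1, 0.3, 0.5]
finger_gap: -0.0
```

Run:
```python
from h import *
import pickle
s=st(); f=grab("wrist","w28"); pickle.dump((s,f),open("w28.pkl","wb"))
im=f["frame"][60:250,180:330,::-1]; cv2.imwrite("pics/w28b.png",cv2.resize(im,None,fx=3.15,fy=3.15,interpolation=cv2.INTER_CUBIC))
g=grab("scene"); crop(g,205,152,265,212,10,"sc28z")
```

```text
t 31.95 p [0.5665 0.1569 0.1494] R [[0.001, 0.18, -0.984], [0.0, -0.984, -0.18], [-1.0, 0.0, -0.001]] q [0.136 0.169 1.677 0.    1.294 1.526] F [0.1 0.3 0.5] gap -0.0
```

View pics/w28b.png

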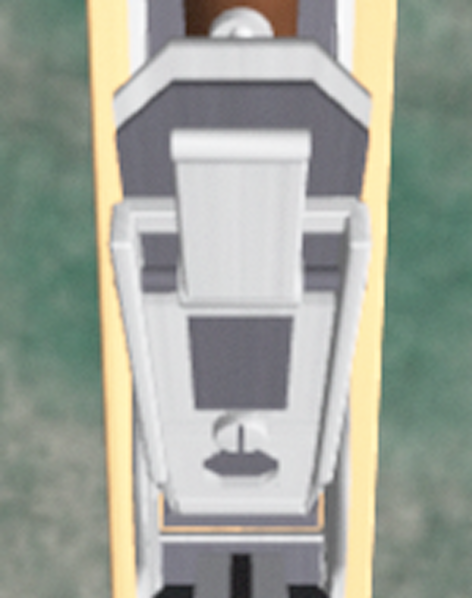

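View pics/sc28z.png

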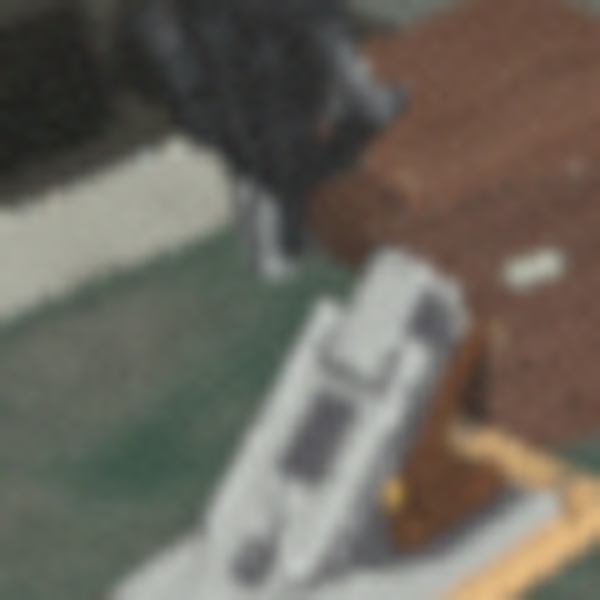

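Run:
```python
from h import *
import pickle
s,f=pickle.load(open("w28.pkl","rb"))
for ox in (.510,.512):
    P=lambda x,z,y=0:((np.array(proj(f,frog(x,y,z,O=(ox,.1467-(.5112-ox)*.183),yaw=10.37)))-[180,60])*3.15).round(0).tolist()
    print(ox,"iron end top",P(.189,.0065),"bot",P(.189,0),"corner L",P(.177,.0065,.025),"screw",P(.08,.02),"cap end bot",P(.091+.069,.0085), "cap c93",P(.162,.0085),"keyhole low",P(.043,.0155),"winlow",P(.091,.0155),P(.129,.0155))
    for a in (0,.1,.2,.3,.4):
        x=.142+.044*np.cos(a); z=.0155+.044*np.sin(a); print("  ",a,"tip mid",P(x,z),"tip left",P(x,z,.012),"right",P(x,z,-.012),"upper face", P(.142+.044*np.cos(a)-.003*np.sin(a),.0155+.044*np.sin(a)+.003*np.cos(a)))
```

```text
0.51 iron end top [247.0, 64.0] bot [247.0, 41.0] corner L [115.0, 117.0] screw [244.0, 442.0] cap end bot [246.0, 190.0] cap c93 [246.0, 183.0] keyhole low [243.0, 493.0] winlow [244.0, 405.0] [245.0, 313.0]
   0 tip mid [247.0, 111.0] tip left [179.0, 111.0] right [315.0, 111.0] upper face [247.0, 123.0]
   0.1 tip mid [247.0, 129.0] tip left [178.0, 129.0] right [316.0, 129.0] upper face [247.0, 142.0]
   0.2 tip mid [247.0, 149.0] tip left [178.0, 149.0] right [316.0, 149.0] upper face [247.0, 164.0]
   0.3 tip mid [247.0, 171.0] tip left [177.0, 171.0] right [317.0, 171.0] upper face [247.0, 187.0]
   0.4 tip mid [247.0, 195.0] tip left [177.0, 195.0] right [317.0, 195.0] upper face [247.0, 212.0]
0.512 iron end top [247.0, 52.0] bot [247.0, 29.0] corner L [114.0, 105.0] screw [244.0, 435.0] cap end bot [246.0, 180.0] cap c93 [246.0, 172.0] keyhole low [243.0, 486.0] winlow [244.0, 397.0] [245.0, 304.0]
   0 tip mid [247.0, 99.0] tip left [179.0, 99.0] right [315.0, 99.0] upper face [247.0, 110.0]
   0.1 tip mid [247.0, 117.0] tip left [178.0, 117.0] right [316.0, 117.0] upper face [247.0, 130.0]
   0.2 tip mid [247.0, 137.0] tip left [177.0, 137.0] right [317.0, 137.0] upper face [247.0, 152.0]
   0.3 tip mid [247.0, 159.0] tip left [177.0, 159.0] right [317.0, 159.0] upper face [247.0, 175.0]
   0.4 tip mid [247.0, 183.0] tip left [177.0, 183.0] right [318.0, 183.0] upper face [247.0, 200.0]
```

Emit:
servo_tool([
  [[100,-15,0,-20,0],[100,-20,0,-30,0],[100,-10,0,-35,0],[100,0,0,-35,0],[100,0,0,-30,0],[100,10,0,-10,0],[100,20,0,0,0],[100,0,0,0,0],[100,0,0,0,0]],
])

```text
time: 32.95
position: [0.723, 0.1856, 0.1627]
orientation: [-0.703, -0.064, 0.705, -0.064]
contact_force: [-0.3, 0.1, 1.0]
finger_gap: 0.999
```

Run:
```python
from h import *
import pickle
s=st(); f=grab("wrist","w29"); pickle.dump((s,f),open("w29.pkl","wb"))
cv2.imwrite("pics/w29b.png",cv2.resize(f["frame"][:,:,::-1],(800,600),interpolation=cv2.INTER_CUBIC))
```

```text
t 32.95 p [0.723  0.1856 0.1627] R [[-0.002, 0.18, -0.984], [-0.0, -0.984, -0.18], [-1.0, -0.0, 0.002]] q [0.146 0.534 1.188 0.    1.421 1.536] F [-0.3  0.1  1. ] gap 0.999
```

View pics/w29b.png

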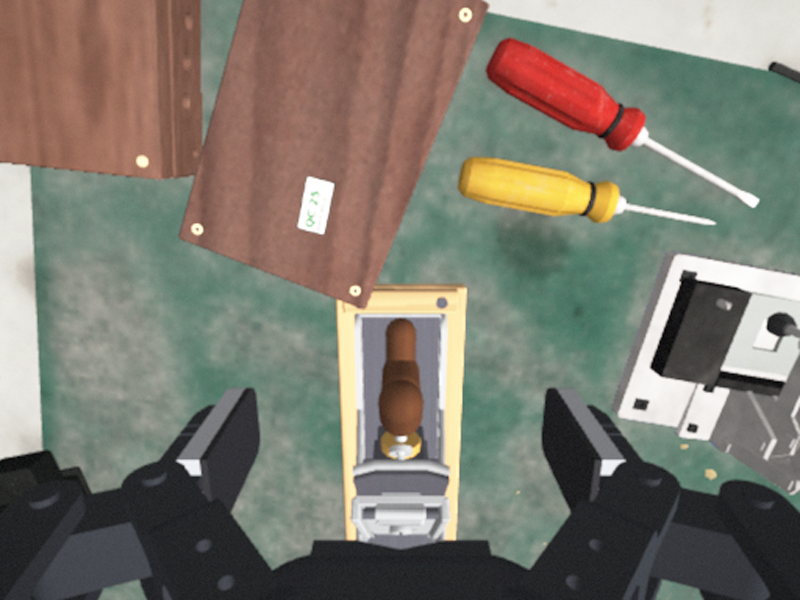

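Run:
```python
from h import *
import pickle
s,f=pickle.load(open("w29.pkl","rb"))
crop(f,215,270,300,350,8,"w29z")
P=lambda x,z,y=0,ox=.510:((np.array(proj(f,frog(x,y,z,O=(ox,.1467-(.5112-ox)*.183),yaw=10.37)))-[215,270])*8).round(0).tolist()
print("iron end top",P(.189,.0065),"bot",P(.189,0),"cap end top",P(.160,.0205),"end bot",P(.160,.0085),"corner top",P(.16,.0205,.026),P(.16,.0205,-.026),"top of wall at -34",P(.057,.0205,.026))
for a in (0,.1,.2,.3,.4):
    x=.142+.044*np.cos(a); z=.0155+.044*np.sin(a); print("  ",a,"tip mid",P(x,z),"face", P(x-.003*np.sin(a),z+.003*np.cos(a)),"root face",P(.142,.0185))
```

```text
iron end top [339.0, 267.0] bot [339.0, 197.0] cap end top [338.0, 477.0] end bot [338.0, 352.0] corner top [82.0, 477.0] [594.0, 477.0] top of wall at -34 [144.0, 600.0]
   0 tip mid [339.0, 374.0] face [339.0, 408.0] root face [337.0, 484.0]
   0.1 tip mid [339.0, 424.0] face [340.0, 459.0] root face [337.0, 484.0]
   0.2 tip mid [340.0, 476.0] face [340.0, 511.0] root face [337.0, 484.0]
   0.3 tip mid [340.0, 528.0] face [340.0, 564.0] root face [337.0, 484.0]
   0.4 tip mid [340.0, 580.0] face [340.0, 615.0] root face [337.0, 484.0]
```

View pics/w29z.png

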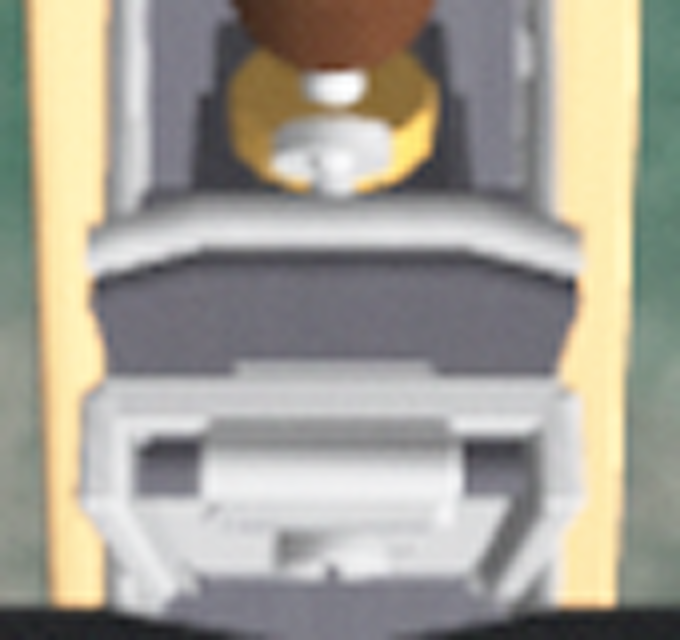

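Emit:
servo_tool([
  [[0,-5,0,20,0],[0,0,0,25,0],[0,0,0,25,0],[0,0,0,18,0],[0,10,0,2,0],[0,12,0,0,0],[0,10,0,0,0],[0,6,0,0,0],[0,4,0,0,0],[0,2,0,0,0],[0,0,0,0,0]],
])

```text
time: 34.1
position: [0.6348, 0.1694, 0.1244]
orientation: [-0.704, -0.064, 0.704, -0.064]
contact_force: [-0.2, -0.1, -0.4]
finger_gap: 0.001
```

Run:
```python
from h import *
st(); f=grab("wrist"); crop(f,190,130,330,300,4,"w30b")
```

```text
t 34.1 p [0.6348 0.1694 0.1244] R [[-0.001, 0.18, -0.984], [-0.0, -0.984, -0.18], [-1.0, -0.0, 0.001]] q [ 0.141  0.352  1.505 -0.     1.285  1.531] F [-0.2 -0.1 -0.4] gap 0.001
```

View pics/w30b.png

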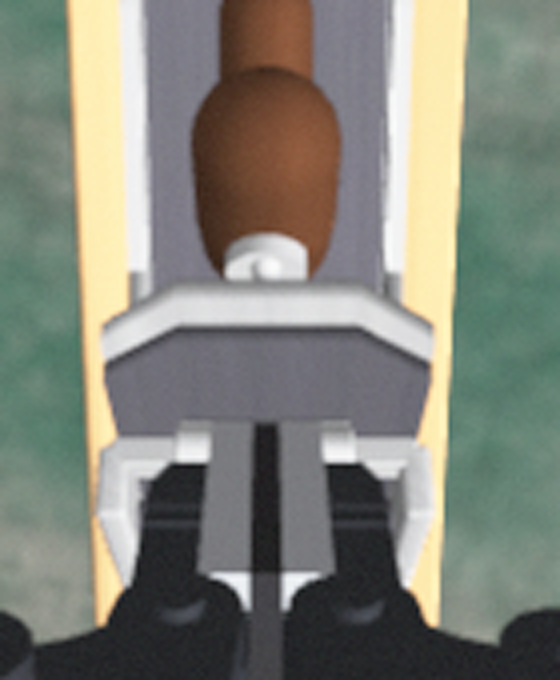

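Emit:
servo_tool([
  [[0,3,0,0,0],[0,3,0,0,0],[0,2,0,-0.5,0],[0,2,0,-0.5,0],[0,0,0,0,0]],
])

```text
time: 34.65
position: [0.6358, 0.1696, 0.117]
orientation: [0.704, 0.064, -0.704, 0.064]
contact_force: [-5.2, -1.0, 10.5]
finger_gap: -0.0
```

Emit:
servo_tool([
  [[0,1.5,0,-0.9,0],[0,1.5,0,-0.9,0],[0,1.5,0,-0.9,0],[0,0,0,0,0]],
])

```text
time: 35.05
position: [0.6372, 0.1699, 0.1156]
orientation: [-0.703, -0.064, 0.705, -0.064]
contact_force: [-19.5, -4.0, 27.5]
finger_gap: -0.002
```

Emit:
servo_tool([
  [[0,1.5,0,-0.9,0],[0,1.5,0,-0.9,0],[0,1.5,0,-0.9,0],[0,0,0,0,0]],
])

```text
time: 35.45
position: [0.6429, 0.1711, 0.1147]
orientation: [0.706, 0.064, -0.702, 0.064]
contact_force: [-9.3, -1.3, 32.1]
finger_gap: -0.004
```

Emit:
servo_tool([
  [[0,1.5,0,0.5,0],[0,1.5,0,0.5,0],[0,1.5,0,0.5,0],[0,0,0,0,0]],
])

```text
time: 35.85
position: [0.6445, 0.1714, 0.1139]
orientation: [0.709, 0.064, -0.7, 0.064]
contact_force: [-14.8, -1.8, 46.2]
finger_gap: -0.004
```

Run:
```python
from h import *
st(); f=grab("wrist"); crop(f,190,130,330,300,4,"w31b")
g=grab("scene"); crop(g,205,152,265,212,10,"sc31z")
```

```text
t 35.85 p [0.6445 0.1714 0.1139] R [[0.013, 0.18, -0.984], [0.002, -0.984, -0.18], [-1.0, 0.0, -0.013]] q [0.142 0.373 1.499 0.    1.257 1.531] F [-14.8  -1.8  46.2] gap -0.004
```

View pics/w31b.png

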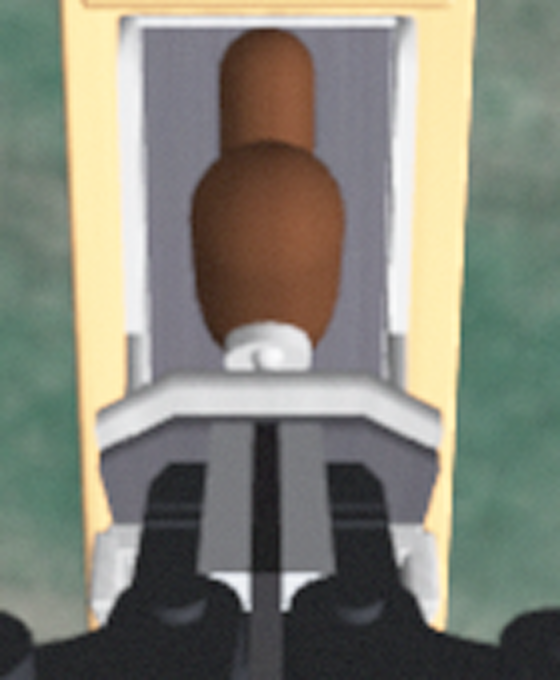

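View pics/sc31z.png

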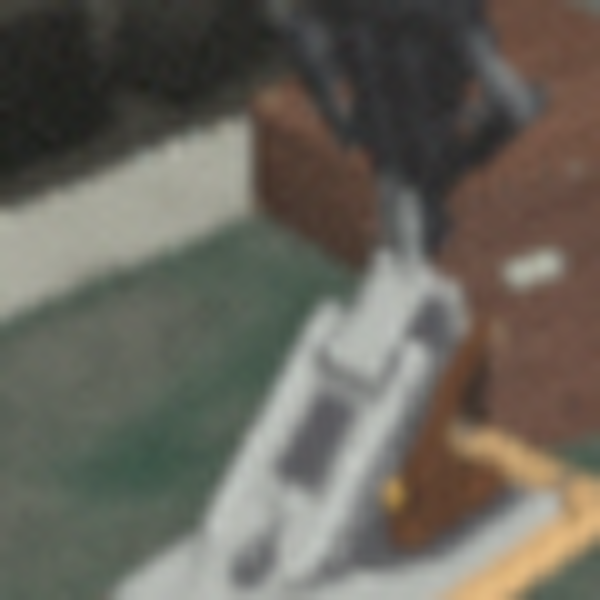

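Emit:
servo_tool([
  [[0,-6,0,0,0],[0,-12,0,2,0],[0,0,0,10,0],[0,0,0,11,0],[0,0,0,0,0],[0,8,0,0,0],[0,6,0,0,0],[0,0,0,0,0]],
])

```text
time: 36.75
position: [0.6166, 0.1661, 0.1053]
orientation: [-0.704, -0.064, 0.705, -0.064]
contact_force: [-4.1, -0.7, 7.4]
finger_gap: 0.002
```

Run:
```python
from h import *
st(); f=grab("wrist"); crop(f,190,130,330,300,4,"w32b")
```

```text
t 36.75 p [0.6166 0.1661 0.1053] R [[-0.002, 0.18, -0.984], [-0.0, -0.984, -0.18], [-1.0, 0.0, 0.002]] q [ 0.14   0.33   1.572 -0.     1.242  1.53 ] F [-4.1 -0.7  7.4] gap 0.002
```

View pics/w32b.png

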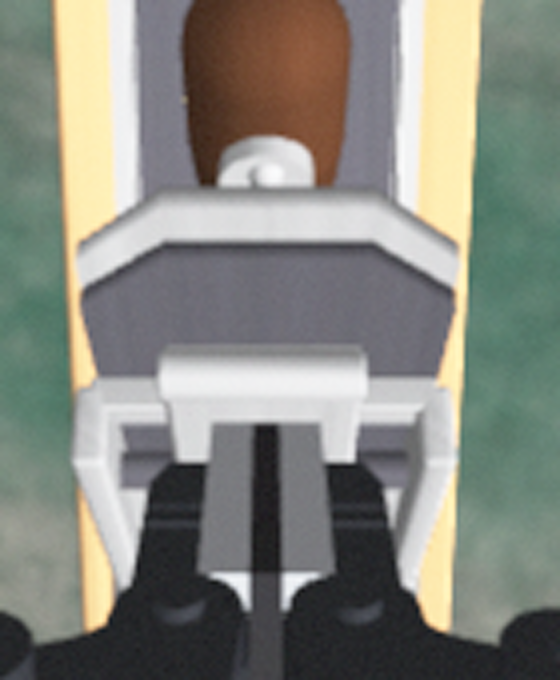

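Emit:
servo_tool([
  [[0,-4,0,-3,0],[0,0,0,-2.5,0],[0,1.5,0,-1,0],[0,1.5,0,-1,0],[0,1.5,0,-1,0],[0,1.5,0,-1,0],[0,1.5,0,-1,0],[0,0,0,0,0]],
])

```text
time: 37.6
position: [0.6226, 0.1673, 0.1068]
orientation: [-0.7, -0.064, 0.708, -0.065]
contact_force: [-36.5, -7.2, 42.0]
finger_gap: 0.001
```

Emit:
servo_tool([
  [[0,1.5,0,-0.6,0],[0,1.5,0,-0.6,0],[0,1.5,0,-0.6,0],[0,0,0,0,0]],
])

```text
time: 38.0
position: [0.6238, 0.1675, 0.1057]
orientation: [-0.7, -0.063, 0.708, -0.065]
contact_force: [-47.6, -10.0, 60.6]
finger_gap: -0.004
```

Emit:
servo_tool([
  [[0,1.4,0,-0.4,0],[0,1.2,0,-0.4,0],[0,0,0,0,0],[0,0,0,0,0]],
])

```text
time: 38.4
position: [0.6244, 0.1677, 0.1051]
orientation: [-0.7, -0.063, 0.708, -0.065]
contact_force: [-53.2, -11.2, 70.0]
finger_gap: -0.0
```

Run:
```python
from h import *
st(); f=grab("wrist"); crop(f,190,130,330,300,4,"w33b")
```

```text
t 38.4 p [0.6244 0.1677 0.1051] R [[-0.011, 0.181, -0.983], [-0.003, -0.983, -0.181], [-1.0, 0.001, 0.012]] q [ 0.141  0.356  1.538 -0.002  1.259  1.531] F [-53.2 -11.2  70. ] gap -0.0
```

View pics/w33b.png

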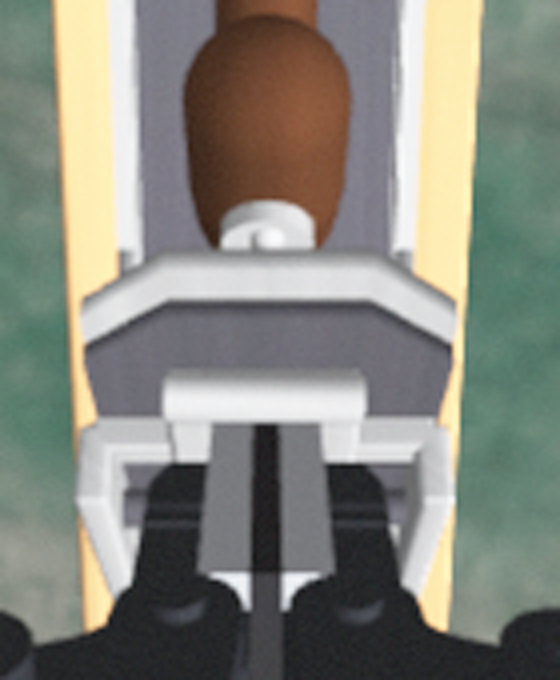

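Emit:
servo_tool([
  [[0,-5,0,2,0],[0,-5,0,4,0],[0,-10,0,3,0],[0,-25,0,0,0],[100,-25,0,-20,0],[100,-10,0,-30,0],[100,0,0,-35,0],[100,7,0,-25,0],[100,4,0,0,0],[100,0,0,0,0],[100,0,0,0,0]],
])

```text
time: 39.55
position: [0.7284, 0.1867, 0.163]
orientation: [-0.704, -0.064, 0.705, -0.064]
contact_force: [-0.8, 0.5, 0.4]
finger_gap: 1.003
```

Run:
```python
from h import *
import pickle
s=st(); f=grab("wrist","w34"); pickle.dump((s,f),open("w34.pkl","wb"))
crop(f,215,270,300,350,8,"w34z")
P=lambda x,z,y=0,ox=.510:((np.array(proj(f,frog(x,y,z,O=(ox,.1467-(.5112-ox)*.183),yaw=10.37)))-[215,270])*8).round(0).tolist()
print("iron end top",P(.189,.0065),"bot",P(.189,0),"cap end top",P(.160,.0205),"end bot",P(.160,.0085))
for a in (0,.1,.2):
    x=.142+.044*np.cos(a); z=.0155+.044*np.sin(a); print("  ",a,"tip mid",P(x,z),"face", P(x-.003*np.sin(a),z+.003*np.cos(a)),"root face",P(.142,.0185))
```

```text
t 39.55 p [0.7284 0.1867 0.163 ] R [[-0.001, 0.18, -0.984], [-0.0, -0.984, -0.18], [-1.0, -0.0, 0.001]] q [0.146 0.547 1.17  0.    1.426 1.536] F [-0.8  0.5  0.4] gap 1.003
iron end top [340.0, 315.0] bot [340.0, 245.0] cap end top [339.0, 520.0] end bot [339.0, 395.0]
   0 tip mid [340.0, 421.0] face [340.0, 455.0] root face [338.0, 525.0]
   0.1 tip mid [340.0, 472.0] face [340.0, 507.0] root face [338.0, 525.0]
   0.2 tip mid [340.0, 523.0] face [340.0, 559.0] root face [338.0, 525.0]
```

View pics/w34z.png

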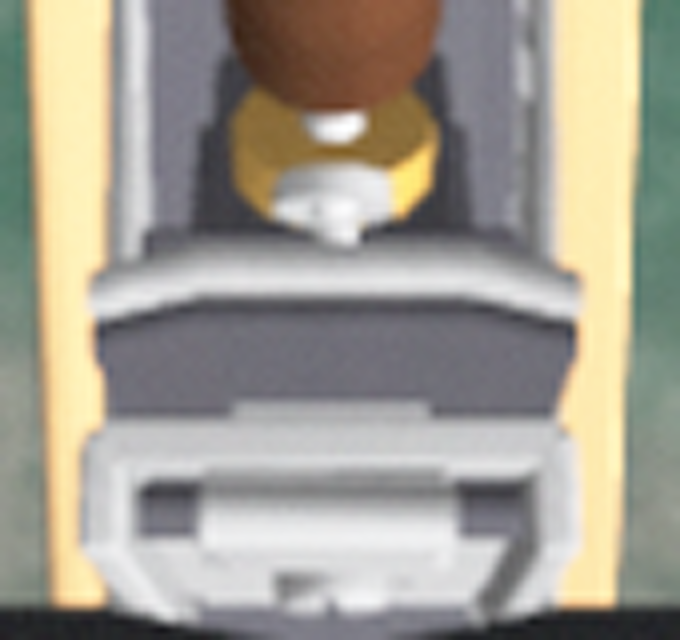

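Run:
```python
from h import *
import pickle
def tri(obs):
    A=[];b=[]
    for (s,f),u,v in obs:
        o,d=ray(f,u,v); d/=np.linalg.norm(d); M=np.eye(3)-np.outer(d,d); A.append(M); b.append(M@o)
    return np.linalg.lstsq(np.vstack(A),np.hstack(b),rcond=None)[0]
def tofrog(p,ox=.510,oy=.1465,yaw=10.37):
    a=np.radians(yaw); d=p[:2]-[ox,oy]; px=d@[np.cos(a),np.sin(a)]; y=d@[-np.sin(a),np.cos(a)]; h=p[2]-.012
    return np.array([px*C4+h*S4,y,-px*S4+h*C4])*1000
a=pickle.load(open("w28.pkl","rb")); b=pickle.load(open("w34.pkl","rb"))
A=lambda x,y:(a,180+x/3.15,60+y/3.15); B=lambda x,y:(b,215+x/8,270+y/8)
for n,p,q in [("roll centre",(241,146),(330,500)),("cornerL",(112,243),(86,543)),("cornerR",(370,243),(577,543)),("iron end L shoulder top",(117,128),(97,318)),("iron end R",(369,128),(577,318)),("iron end edge bot",(245,41),(335,238)),("lever root L",(187,303),(205,560)),("lever root R",(300,303),(458,560))]:
    print(n,tofrog(tri([A(*p),B(*q)])).round(1))
crop(a[1],215,85,285,165,8,"w28zz")
```

```text
roll centre [183.9   1.   22.1]
cornerL [159.7  26.   22.7]
cornerR [159.7 -24.3  22.6]
iron end L shoulder top [171.3  25.    3.2]
iron end R [171.3 -24.3   3.1]
iron end edge bot [188.3   0.4  -0.8]
lever root L [140.1  13.4  21.7]
lever root R [140.1 -12.4  21.7]
```

View pics/w28zz.png

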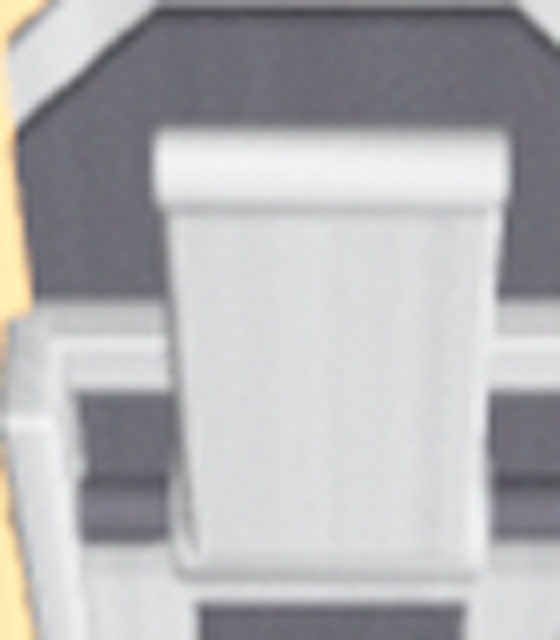

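Emit:
servo_tool([
  [[100,-20,0,0,0],[100,-20,0,0,0],[100,0,0,0,0],[100,0,0,0,0]],
])

```text
time: 40.0
position: [0.7294, 0.1868, 0.2051]
orientation: [0.705, 0.064, -0.703, 0.064]
contact_force: [-0.8, -0.3, -0.5]
finger_gap: 0.999
```

Run:
```python
from h import *
s=st(); g=grab("top"); crop(g,195,120,375,260,4,"tpE")
print(ctrl.close_job())
```

```text
t 40.0 p [0.7294 0.1868 0.2051] R [[0.002, 0.18, -0.984], [0.0, -0.984, -0.18], [-1.0, 0.0, -0.002]] q [0.146 0.524 1.124 0.    1.491 1.536] F [-0.8 -0.3 -0.5] gap 0.999
the job is handed in; nothing more can be done
None
```

View pics/tpE.png

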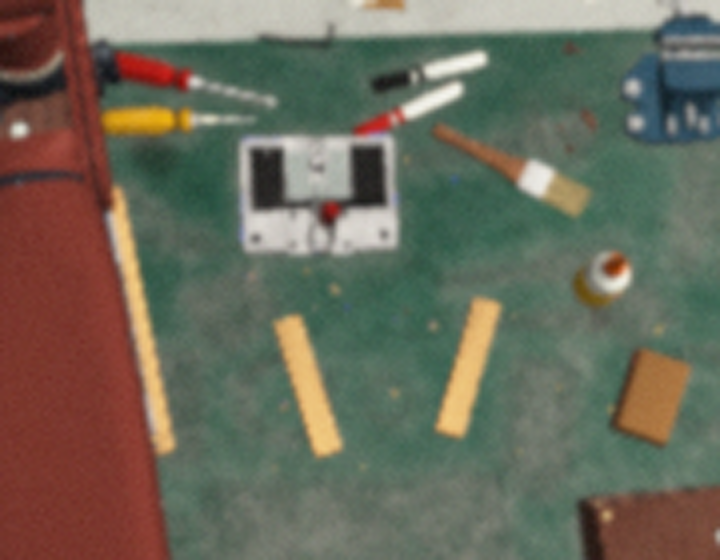

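The plane is back together and I handed the job in at 40 s of the 64 s allowed; no verdict was reported.

**What I did**
- I tilted the iron on the top edge of the bed, released it just up the slope, and it slid down onto the dog.
- I tilted the lever cap in the grip against the fixed red handle, lowered it over the screw head, and it slid down into the hook.
- I pressed the cam lever down with the shut fingers, up to about 89 N at the wrist.

**Last checks**
- **Iron:** two wrist views put its upper end at about x = 188 mm on the bed, so its centre is at about 96 mm against a target of 96.5 mm.
- **Cap:** it sits at about x = 91 mm, centred to within about 1 mm.
- **Lever:** its upper face slopes about 0.01 rad to the cap. A second, harder press did not move it.
- **Bystanders:** the bottle, sanding block and brush look unmoved in the last top view. The black housing is under the arm in that picture, so I did not check it, though the arm never went near it.
- **Robot:** clear of everything, with the measured force near zero.

**What disagreed or failed**
- The fingertips sit about 30–40 mm behind the reported TCP. Because of this my first grasp closed above the iron, and I regrasped lower.
- During one press on the lever's end the fingers slipped over it, and I repeated the press further in.
- Two rougher single-view estimates put the lever at about 0.06–0.17 rad, which straddles the 0.12 limit. I trusted the two-view measurement instead.
- Height readings from the two views are 2–3 mm off the expected values, so the "lies flat" conditions rest on how the parts look rather than on a precise measurement.

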